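Feed a sample carrier into the counting shield with the push stick

ROBOT

A 6-joint arm with a two-finger parallel gripper is mounted at the origin on a cart in front of the work surface, level with it; the furniture and walls round the work are solid. World frame = base frame: x ahead of the robot, y to its left, z up, the work surface at z = 0. Lengths are in m, angles in rad, forces in N, time in s.
With the tool pointing down it reaches from about 0.35 to 0.975 m from the base axis. Payload 7.1 kg.
Tool frame: the origin (TCP) lies on the centre line of the jaws, within the pads' length; the fingertips stand 14 mm ahead of it and the grasp point (between the pads) lies 5 mm behind it; z points along the fingers, x is the direction in which the jaws open and shut, and the axes are right-handed (so a half turn about z gives the same grasp; the last joint's range is limited). The gripper opens to 88 mm and grips with 3 to 60 N. Pads are 20 mm wide; open, the fingers measure 115 mm over their backs; the gripper's body (75 mm by 178 mm) begins 61 mm behind the grasp point.
Start: joints at [1.214, 0.423, 1.63, -0, 1.089, -0.019], TCP at [0.207, 0.59, 0.237] pointing down, gripper open.
Joint ranges: [-3, 3], [-0.9, 2.11], [0.09, 2.58], [-1.31, 4.45], [0.11, 2.69], [-2.54, 2.54]. Speed limits (rad/s): [2.39, 2.39, 3.01, 3.14, 3.14, 3.14].

INTERFACE

Orientations are given as a rotation vector (axis times angle).
In Python, from station import ctrl gives the robot as it stands.
- The arm moves only by the shell command python3 -m pendant 'ROWS'. ROWS is JSON, a list of rows, each a list of 5 numbers: the opening in per cent of the stroke, from 0 (shut) to 100 (fully open), then the shift along the tool's x, y, z in mm, then the turn about the tool's z in rad. In form: [[fingers, dx, dy, dz, twist], ...]. A call has 1 to 12 rows; each row is the pose to reach, as a shift and turn from the pose commanded when the call began, along the tool's axes at that moment; what a row does not reach only later rows make up. A row lasts 1/8 s, in which the tool goes at most 62.5 mm and 10.7 degrees, less where a joint would pass 70% of its speed; a pose out of reach is approached as far as the arm can. A call with a gripper value outside its range is refused whole. The fingers move at their own pace and stop on an object; the grip force is fixed at half the most. Time passes only in rows, so rows that repeat a pose let the fingers close. It gives the time, the measured TCP pose, the force and the opening at its end, in the units of the state.
- ctrl.read_state(): the state, without advancing time (a new reading comes with each control period).
- ctrl.get_image(name): name is "side" or "top"; returns the picture (420x560x3 uint8, red, green, blue); there is no depth.
- ctrl.camera_info(name): a dict with "fx", "fy", "cx", "cy" (pixels), "rvec" (rotation vector, rad) and "tvec" (3), from world to camera coordinates, as OpenCV has them. Camera axes: x right, y down, z forward; pixel columns grow to the right and rows downward; lengths in m; the calibration is good to about 2 mm. A picture is of the moment at which its call begins. camera_info takes no time and is no camera call.
- ctrl.sign_off(): hands the job in, once; it reports no verdict.
The state is a dict: "clock": time; "q": joint angles; "joint_vel": joint speeds; "effort": joint torques, N m; "ee_pos": TCP position; "orientation": TCP orientation; "wrist_force": force on the tool from outside, world axes, zero at the start; "ft_torque": the same for the moment, N m; "width": finger opening in m.
Only numpy, scipy, OpenCV 4.12 (cv2) and the standard library are available. Lean on these libraries where they do the work, as an engineer would, in place of code of your own. Each camera call takes 0.05 s, during which the arm holds its last target.

TASK

Load the sample carrier with the yellow disc into the counting shield. Carriers are never touched by hand, so take the push stick from its rest and use it to slide that carrier over the bench until it lies flat against the fence; then feed it along, keeping it pressed to the fence, in through the hanging flap until it is fully home against the end stop. Draw the stick out so that the flap hangs shut again and lay the stick back in its rest; leave the blue blank carrier and everything else on the bench where it is.

Things in the scene. Friction and masses are not known exactly. Their poses are not given: they have to be found in the camera images.
- counter: Fixed counting station: aluminium fence bar with scale ticks (35 mm high, 12 thick) running into a grey shield with a hanging flap. x = feed direction, y = square off the fence face across the lane (robot's side), z up. Origin: on the fence face at bench level, under the flap hinge. Fence face y = 0, from x = -340 mm to the stop; foot back to y = -37 mm. Carriers slide on the bench (z = 0).
- mouth (a point): Middle of the shield's mouth: counter x = -8, y = 36, z = 30 mm. The mouth is 72 mm wide (y = 0 to 72) and 59 mm high; robot-side wall y = 72 to 90, back wall to y = -32, roof top z = 88 mm (amber window in front), outer end x = 174 mm. An upright probe 57 mm across stands on the roof at x = 107, y = 27 mm, up to z = 207 mm.
- home (a point): On the bench inside the shield, counter x = 107, y = 25 mm: where the carrier's origin is when it is home, its front end on the end stop (the inner face x = 152 mm) and its side on the fence.
- flap (a joint): Dark steel flap with yellow stripe, 64 wide, 54 mm long, hanging across the mouth from a hinge at counter x = 0, z = 64 mm. 0 = hanging shut; grows as it swings inward (to 1.5 rad), cannot swing outward. 0.12 kg, under 3 N to push; its white low-friction edge rides over carrier and stick; it falls shut by itself once the carrier's rear is 56 mm inside and the stick is out.
- sample_carrier: Carrier to load: white block 90 x 50 x 24 mm (x, y, z), aluminium puck 41 mm across on its middle up to z = 40 mm, yellow disc, yellow band at its -x end. 0.2 to 0.45 kg. Origin: centre of underside. Starts up to 0.4 rad askew, 105 to 125 mm off the fence (its centre), at one of two places (counter x about -85 or -277 mm).
- blank_carrier: The blank: same carrier with blue disc and band, at the other of the two places. Stays where it is.
- push_stick: Wooden bar 126 x 24 x 18 mm, blue upright handle. Origin: underside, mid-length; x to the nose, z up. Flat sides y = -12, 12 mm. Nose face x = 56 mm (y = -12 to 4); beside it a lip (y = 4 to 12) reaches on to x = 70: a notch for a carrier's rear corner, lip on the side away from the fence. Handle at x = -50 mm: 40 long, 16 thick in y, up to z = 95 mm; grip across y. 0.11 kg.
- stick_rest: Fixed black rest behind the fence: base 120 x 40 x 6 mm, two saddles 12 mm long at x = -42 and 42 mm. Saddle floors z = 16 mm; slot along x 30 mm wide between cheeks to z = 28 mm, flared above to 48 mm (z = 37). Origin: centre of underside. The stick lies in it with its origin at x about 0, y = 0, z = 16 mm, nose to the rest's +x.
- wash_bottle: White wash bottle with blue cap and spout, 67 x 90 x 206 mm, standing behind the shield; bystander. Origin at the centre of its underside.
- amber_bottle: Brown bottle with black cap, 52 mm across, 98 mm high, standing behind the stick rest; bystander. Origin at the centre of its underside.
- beaker: Glass beaker, 56 mm across, 70 mm high, standing beside the shield on the robot's side; bystander. Origin at the centre of its underside.
Things that resemble listed ones, but are neither listed nor needed, are in the scene too. Leave any red look-alike of the sample_carrier alone.

How it is judged:
On the way, in this order (a step that is already met when the one before it is completed fails the run):
1. the push stick is lifted out of its rest (contact force between the fingers and push_stick above 0.5 N and z of push_stick in the frame of stick_rest above 0.05 m), for 0.2 s.
2. the sample carrier lies flat against the fence (within 4 mm and 0.06 rad), still outside the shield, the stick held (x of sample_carrier in the frame of counter below -0.03 m and contact force between the fingers and push_stick above 0.5 N and y of sample_carrier in the frame of counter below 0.029 m and angle between the x axis of sample_carrier and the x axis of counter, either way round below 0.06 rad and angle between sample_carrier's own z axis and vertical below 0.06 rad), for 0.2 s.
3. the sample carrier is home: within 4 mm of the end stop and of the fence (x of sample_carrier in the frame of counter above 0.103 m and y of sample_carrier in the frame of counter below 0.029 m and angle between the x axis of sample_carrier and the x axis of counter, either way round below 0.06 rad and angle between sample_carrier's own z axis and vertical below 0.06 rad), for 0.2 s.
At the end, for the whole second after the job is handed in: The sample carrier stands within 4 mm of the end stop and within 4 mm of the fence, square to it within 0.06 rad; the flap hangs within 0.1 rad of shut; the push stick lies at rest in both saddles of its rest (within 30 mm lengthwise, 8 mm sideways), let go (all of step 3 and value of joint flap below 0.1 rad and x of push_stick in the frame of stick_rest between -0.03 and 0.03 m and y of push_stick in the frame of stick_rest between -0.008 and 0.008 m and z of push_stick in the frame of stick_rest below 0.02 m and angle between push_stick's own z axis and vertical below 0.08 rad and angle between the x axis of push_stick and the x axis of stick_rest, either way round below 0.15 rad and linear speed of push_stick below 0.02 m/s and linear speed of sample_carrier below 0.01 m/s); the robot touches nothing.
It fails at once if the robot's fingers or arm touch a carrier (contact force between any of the fingers, the arm and sample_carrier above 0.5 N or contact force between any of the fingers, the arm and blank_carrier above 0.5 N).
It fails at once if the sample carrier strays more than 8 mm from the fence while its nose is in the shield (x of sample_carrier in the frame of counter above -0.04 m and y of sample_carrier in the frame of counter above 0.033 m).
It fails at once if the sample carrier is lifted or tipped (height (world z) of sample_carrier above 0.02 m or angle between sample_carrier's own z axis and vertical above 0.35 rad).
It fails at once if the blank carrier is moved by more than 15 mm (distance of blank_carrier from where it was at the start of the episode above 0.015 m).
It fails at once if a bystander is moved by more than 25 mm or knocked over (distance of any of wash_bottle, amber_bottle, beaker from where it was at the start of the episode above 0.025 m or angle between any of wash_bottle, amber_bottle, beaker's own z axis and vertical above 0.4 rad).
It also fails if it takes over 61 s, if anything falls off the work surface, if the arm or the gripper's body presses on something with over 40 N, if the wrist force passes 120 N, or if a joint passes its speed limit or range.

## Working session

There is one attempt and no reset: what is moved stays moved. The work goes in short steps, Python scripts to look and compute and a shell command to move; the robot and the scene stay as the last step left them, time stands still between calls to the robot, and variables do not carry over. Pictures are saved under pics/ and viewed, and the job is handed in when it is done.

```bash
mkdir -p pics; ls; python3 - <<'E'
from station import ctrl
import cv2
for n in ("side","top"):
    im=ctrl.get_image(n); cv2.imwrite(f"pics/{n}0.png",im[:,:,::-1])
    print(n,ctrl.camera_info(n))
s=ctrl.read_state();print(s)
E
```

```text
pics
side {'fx': 394.14882011749336, 'fy': 394.14882011749336, 'cx': 273.8417225799726, 'cy': 213.61504233415772, 'rvec': array([ 2.21125381, -0.47426705,  0.23644597]), 'tvec': array([-0.41627791,  0.34148064,  0.54229554])}
top {'fx': 481.1265196073513, 'fy': 481.1265196073513, 'cx': 284.60525253610234, 'cy': 210.76161668245774, 'rvec': array([ 2.13156825, -2.13309418,  0.21859722]), 'tvec': array([0.23646701, 0.56236366, 1.12416405])}
{'clock': 0.1, 'q': array([ 1.21399487e+00,  4.23772899e-01,  1.63061359e+00,  9.61477611e-06,
        1.08857666e+00, -1.90096572e-02]), 'joint_vel': array([-0.00074798, -0.00194908, -0.00192437,  0.0003112 ,  0.00013827,
       -0.00094319]), 'effort': array([ 8.63566243e-05, -5.45613670e+01, -2.74325252e+01,  6.46108598e-02,
        1.87602988e-02, -3.57441070e-05]), 'ee_pos': array([0.20693887, 0.58923717, 0.23597411]), 'orientation': array([ 2.56262393e+00,  1.81597364e+00, -1.78688929e-03]), 'wrist_force': array([0.10438279, 0.30180122, 0.10476325]), 'ft_torque': array([-0.00100618, -0.03294913,  0.03548515]), 'width': 0.08821534858799947}
```

View pics/side0.png

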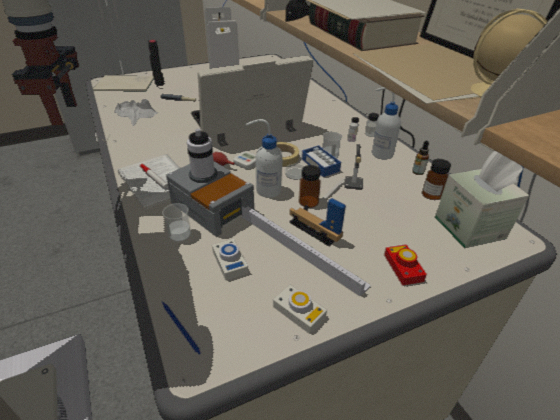

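View pics/top0.png

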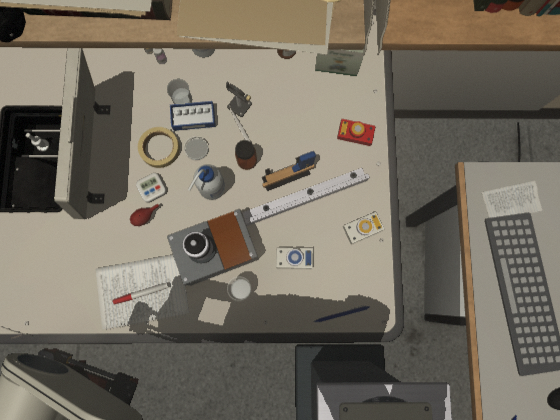

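Candidates in the top view: the white block with a yellow disc at (364,227) is the sample carrier. The white block with a blue disc at (295,257) is the blank, and the red look-alike at (356,131) is not wanted. I'll confirm this in enlarged crops.

```bash
cat > h.py <<'E'
import cv2,numpy as np
from station import ctrl
def cam(n):
    c=ctrl.camera_info(n);R=cv2.Rodrigues(c['rvec'])[0]
    return c,R,np.array(c['tvec'])
def w(n,u,v,z=0.):
    c,R,t=cam(n);d=R.T@np.array([(u-c['cx'])/c['fx'],(v-c['cy'])/c['fy'],1]);o=-R.T@t
    return o+d*(z-o[2])/d[2]
def p(n,P):
    c,R,t=cam(n);q=R@np.asarray(P,float)+t
    return np.array([c['fx']*q[0]/q[2]+c['cx'],c['fy']*q[1]/q[2]+c['cy']])
def crop(src,out,x0,y0,x1,y1,k):
    im=cv2.imread(src)[y0:y1,x0:x1];im=cv2.resize(im,None,fx=k,fy=k,interpolation=cv2.INTER_CUBIC)
    for x in range((x0//10+1)*10,x1,10):
        cv2.line(im,((x-x0)*k,0),((x-x0)*k,4 if x%50 else 12),(0,0,255),1)
        if x%20==0: cv2.putText(im,str(x),((x-x0)*k-10,22),0,.35,(0,0,255),1)
    for y in range((y0//10+1)*10,y1,10):
        cv2.line(im,(0,(y-y0)*k),(4 if y%50 else 12,(y-y0)*k),(0,0,255),1)
        if y%20==0: cv2.putText(im,str(y),(8,(y-y0)*k+4),0,.35,(0,0,255),1)
    cv2.imwrite(out,im)
E
python3 - <<'E'
from h import *
crop("pics/top0.png","pics/t0a.png",240,140,400,260,5)
crop("pics/top0.png","pics/t0b.png",160,150,320,270,5)
crop("pics/side0.png","pics/s0a.png",240,180,400,300,5)
E
```

```text
(no output)
```

View pics/t0a.png

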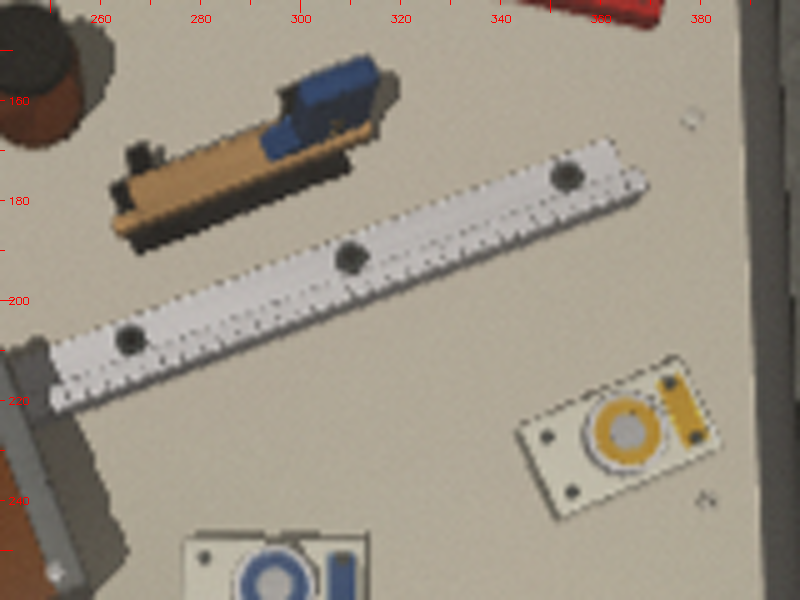

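View pics/t0b.png

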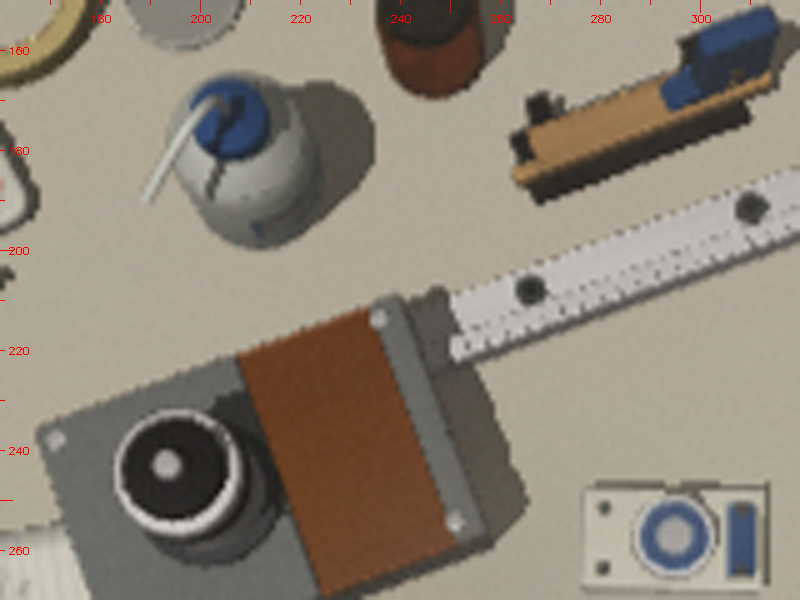

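View pics/s0a.png

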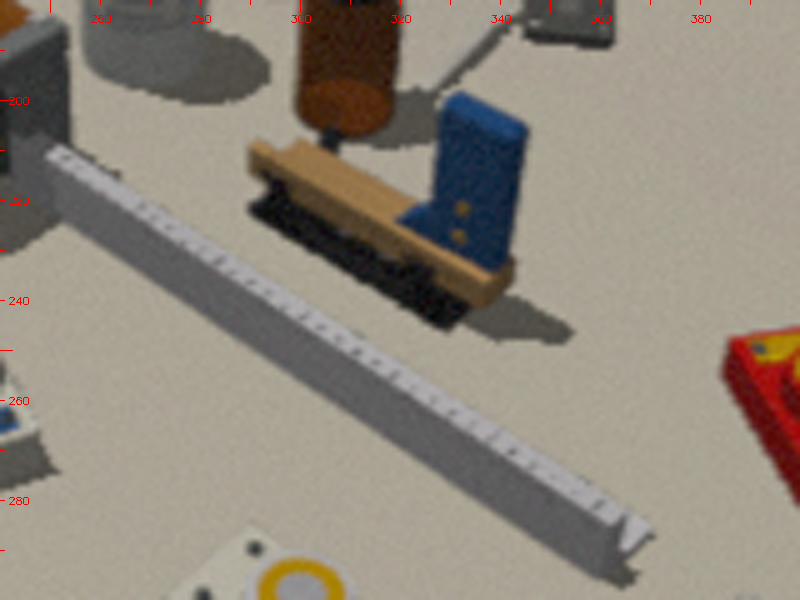

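The crops confirm that the yellow-disc carrier is at about (364,227), with its yellow band on the right end (fence's outer side). The blank is at (295,257). The stick's nose points left and its handle is on the right, at (314,160).

```bash
python3 - <<'E'
from h import *
np.set_printoptions(precision=4,suppress=True)
for nm,u,v,z in [("roof x174 y-32",167.4,236.4,.088),("roof mouth y-32",239,208.6,.088),("roof mouth y90",258.4,257,.088),("fence L",252,222.4,.035),("fence R",368.5,177.5,.035)]:
    print(nm,w("top",u,v,z))
a=w("top",252,222.4,.035);b=w("top",368.5,177.5,.035)
for nm,u,v,z in [("fenceL side",249.3,211.5,.035),("fence R side",363,285,.035)]: print(nm,w("side",u,v,z))
print("th",np.arctan2(*(a-b)[:2][::-1]))
E
```

```text
roof x174 y-32 [0.4944 0.5097 0.088 ]
roof mouth y-32 [0.5605 0.3444 0.088 ]
roof mouth y90 [0.4464 0.2978 0.088 ]
fence L [0.5362 0.316  0.035 ]
fence R [0.6507 0.0246 0.035 ]
fenceL side [0.5379 0.317  0.035 ]
fence R side [0.6527 0.0218 0.035 ]
th 1.945190801325836
```

```bash
python3 - <<'E'
from h import *
crop("pics/side0.png","pics/s0b.png",150,190,310,310,5)
crop("pics/side0.png","pics/s0c.png",240,260,400,340,5)
E
```

```text
(no output)
```

View pics/s0b.png

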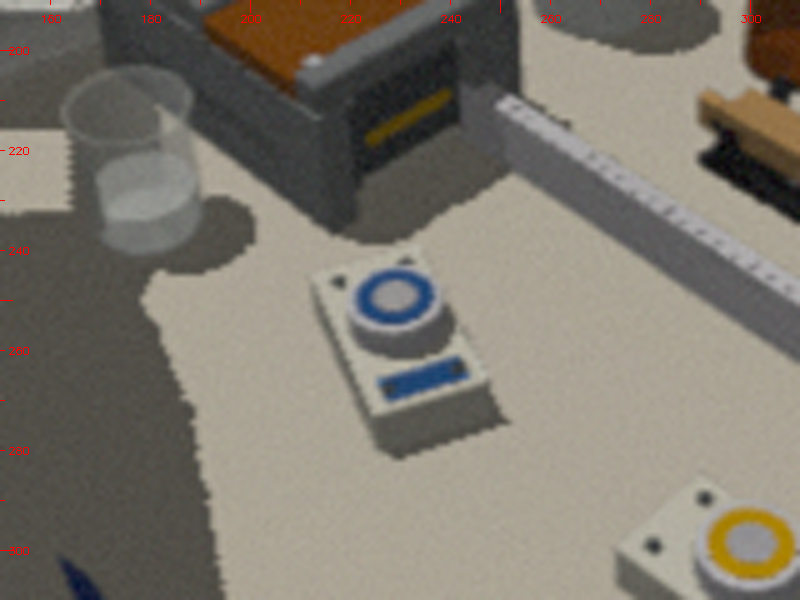

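View pics/s0c.png

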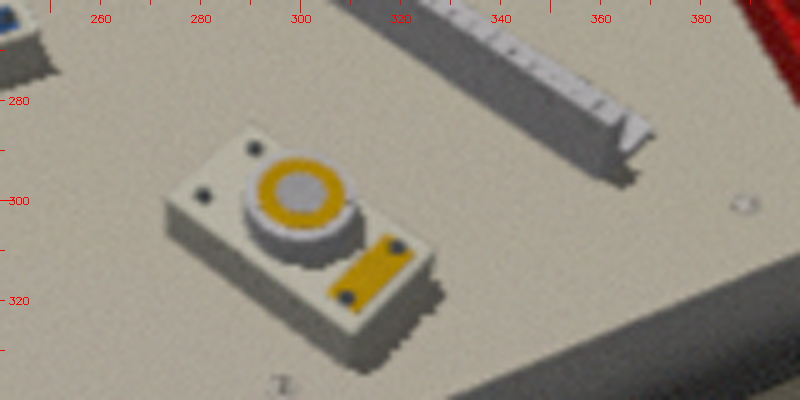

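```bash
cat >> h.py <<'E'
TH=1.945;U=np.array([np.cos(TH),np.sin(TH)]);V=np.array([-U[1],U[0]]);O=np.array([.5272,.3397])
def c2w(x,y,z=0):
    q=O+x/1000*U+y/1000*V;return np.array([q[0],q[1],z/1000])
def w2c(P): 
    d=np.asarray(P)[:2]-O;return np.array([d@U,d@V])*1000
E
python3 - <<'E'
from h import *
np.set_printoptions(precision=1,suppress=True)
T=[(343,226),(376,211.4),(384,229.4),(351.4,244)];S=[(273.2,300),(290.6,285.4),(327,310),(310,326)]
for n,L in(("top",T),("side",S)):
    C=np.array([w2c(w(n,*q,.024)) for q in L]);print(n,C.tolist(),C.mean(0))
    f=[(C[0]+C[3])/2,(C[1]+C[2])/2] if n=="top" else [(C[0]+C[1])/2,(C[2]+C[3])/2]
    d=f[0]-f[1];print("ang",np.arctan2(d[1],d[0]),np.linalg.norm(d))
print("disc",w2c(w("top",365.4,226.4,.04)),w2c(w("side",300.4,298.8,.04)))
print("blank",w2c(w("top",294.5,257,.04)),w2c(w("side",228.5,249,.04)))
B=np.array([w2c(w("top",160+a/5,150+b/5,.024)) for a,b in((583,490),(768,485),(768,593),(585,587))]);print(B)
# stick
print("nose lip end top",w2c(w("top",263,184,.034)),"tail lower corner",w2c(w("top",314.5,167,.034)))
for n,L in(("top",[(300,88),(372,57),(379,75),(306,107)]),("side",[(462,92),(525,125),(515,135),(450,105)])):
    o=(240,140) if n=="top" else (240,180)
    print(n,np.array([w2c(w(n,o[0]+a/5,o[1]+b/5,.111)) for a,b in L]))
E
```

```text
top [[-232.72067748915683, 89.40981653037043], [-324.23163132510643, 85.57087384363884], [-324.5848627058767, 134.62996430183438], [-234.60249133767402, 138.46629136338146]] [-279.  112.]
ang 0.042264359557341924 90.8277722662086
side [[-238.8651211769171, 138.03761292042896], [-238.23537166589514, 89.25490615002332], [-324.43589337749904, 85.84603247952286], [-324.4308028588997, 133.7147043307965]] [-281.5  111.7]
ang 0.044983043132372696 85.97006613520345
disc [-280.6  111.9] [-281.   110.7]
blank [-90.7 117.9] [-89.9 117.5]
[[ -59.    80.1]
 [-144.8  111.1]
 [-124.7  160.2]
 [ -42.6  124.7]]
nose lip end top [-85.5 -80.7] tail lower corner [-222.3  -74.6]
top [[-185.   -90.4]
 [-222.5  -92.2]
 [-222.3  -82.7]
 [-184.2  -80.7]]
side [[-188.8  -92.3]
 [-221.4  -92.5]
 [-222.5  -84.1]
 [-190.8  -81.5]]
```

```bash
cat > ov.py <<'E'
from h import *
def box(n,im,k,off,pose,x0,x1,y0,y1,z0,z1,col):
    X,Y,A,Z=pose
    def pt(x,y,z):
        a=X+x*np.cos(A)-y*np.sin(A);b=Y+x*np.sin(A)+y*np.cos(A)
        q=(p(n,c2w(a,b,z+Z))-off+.5)*k-.5;return tuple(int(round(i)) for i in q)
    c=[(x0,y0),(x1,y0),(x1,y1),(x0,y1)]
    for i in range(4):
        j=(i+1)%4
        for z in(z0,z1): cv2.line(im,pt(*c[i],z),pt(*c[j],z),col,1,16)
        cv2.line(im,pt(*c[i],z0),pt(*c[i],z1),col,1,16)
def stick(n,src,out,pose,rest,reg,k=5,shield=True,car=None):
    x0,y0,x1,y1=reg;im=cv2.imread(src)[y0:y1,x0:x1];im=cv2.resize(im,None,fx=k,fy=k,interpolation=cv2.INTER_CUBIC);off=np.array([x0,y0])
    if pose:
        box(n,im,k,off,pose,-70,56,-12,12,0,18,(0,0,255));box(n,im,k,off,pose,56,70,4,12,0,18,(0,0,255));box(n,im,k,off,pose,-70,-30,-8,8,18,95,(0,255,0))
    if rest:
        for s in(-42,42): box(n,im,k,off,rest,s-6,s+6,-24,24,6,37,(255,0,255))
        box(n,im,k,off,rest,-60,60,-20,20,0,6,(255,0,255))
    if shield:
        Z=(0,0,0,0)
        box(n,im,k,off,Z,-340,-8,-12,0,0,35,(0,255,255));box(n,im,k,off,Z,-8,174,-32,90,0,88,(255,255,0))
    if car: box(n,im,k,off,car,-45,45,-25,25,0,24,(0,128,255))
    cv2.imwrite(out,im)
E
python3 - <<'E'
from ov import *
P=(-154,-89.6,-.045,16);R=(-154,-89.6,-.045,0)
stick("top","pics/top0.png","pics/o1.png",P,R,(230,140,390,260),5,True,(-280,111.7,.043,0))
stick("side","pics/side0.png","pics/o2.png",P,R,(240,180,400,300),5)
E
```

```text
(no output)
```

View pics/o1.png

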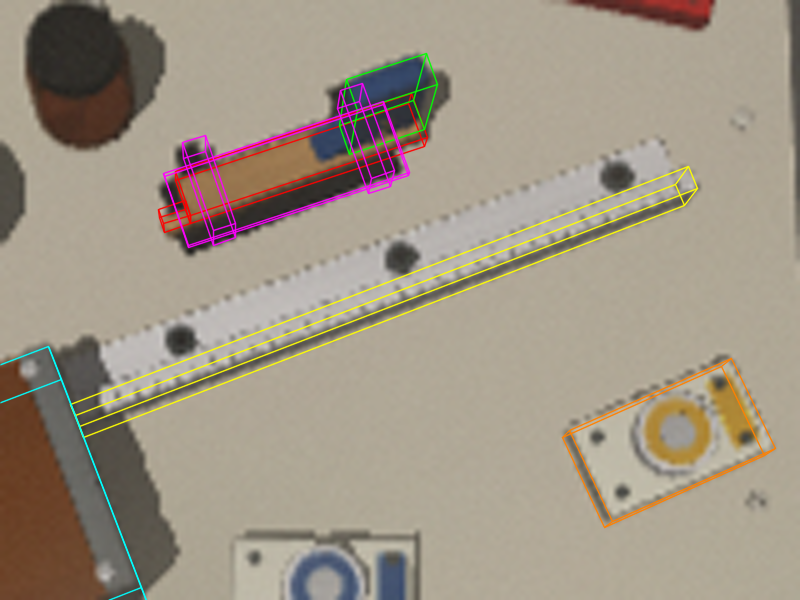

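View pics/o2.png

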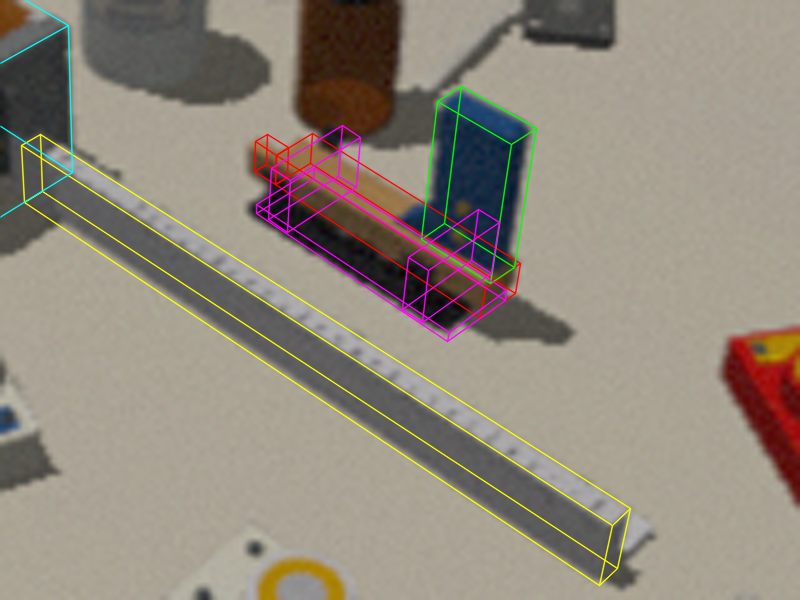

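```bash
cat >> h.py <<'E'
from scipy.spatial.transform import Rotation as Ro
def togo(target):
    s=ctrl.read_state();M=Ro.from_rotvec(s['orientation']).as_matrix()
    return M.T@(np.asarray(target)-s['ee_pos'])*1000, np.arctan2(M[1,0],M[0,0])
E
python3 - <<'E'
from h import *
np.set_printoptions(precision=3,suppress=True)
print("amber",w2c(w("top",243,153,.098)),"wash",w2c(w("top",206,174,.19)))
t=c2w(-205,-87,0);print(t)
for z in(.29,.2): t[2]=z;print(togo(t))
E
```

```text
amber [ -64.311 -153.839] wash [  31.676 -109.165]
[0.683 0.181 0.   ]
(array([-227.727,  584.66 ,  -53.734]), np.float64(1.233000085527994))
(array([-227.604,  584.663,   36.266]), np.float64(1.233000085527994))
```

```bash
python3 -m pendant '[[60,0,0,-55,0],[60,-22,58,-55,0.15],[60,-44,116,-55,0.3],[60,-66,174,-55,0.45],[60,-88,232,-55,0.6],[60,-112,290,-55,0.75],[60,-136,348,-55,0.9],[60,-160,406,-55,0.904],[60,-182,464,-55,0.904],[60,-205,525,-55,0.904],[60,-228,585,-30,0.904],[60,-228,585,0,0.904]]'; python3 - <<'E'
from h import *
np.set_printoptions(precision=3,suppress=True)
t=c2w(-205,-87,0)
t[2]=.086;print(togo(t),ctrl.read_state()['q'])
cv2.imwrite("pics/side1.png",ctrl.get_image("side")[:,:,::-1]);cv2.imwrite("pics/top1.png",ctrl.get_image("top")[:,:,::-1])
crop("pics/side1.png","pics/s1.png",240,100,400,260,5)
E
```

```text
clock: 1.6
ee_pos: [0.6865, 0.1776, 0.2364]
orientation: [3.1, 0.509, 0.004]
wrist_force: [1.2, -0.7, -0.3]
width: 0.0524
(array([ -2.64 ,  -4.132, 150.358]), np.float64(0.3252089755356739)) [ 0.237  0.546  1.427 -0.001  1.165 -0.088]
```

View pics/s1.png

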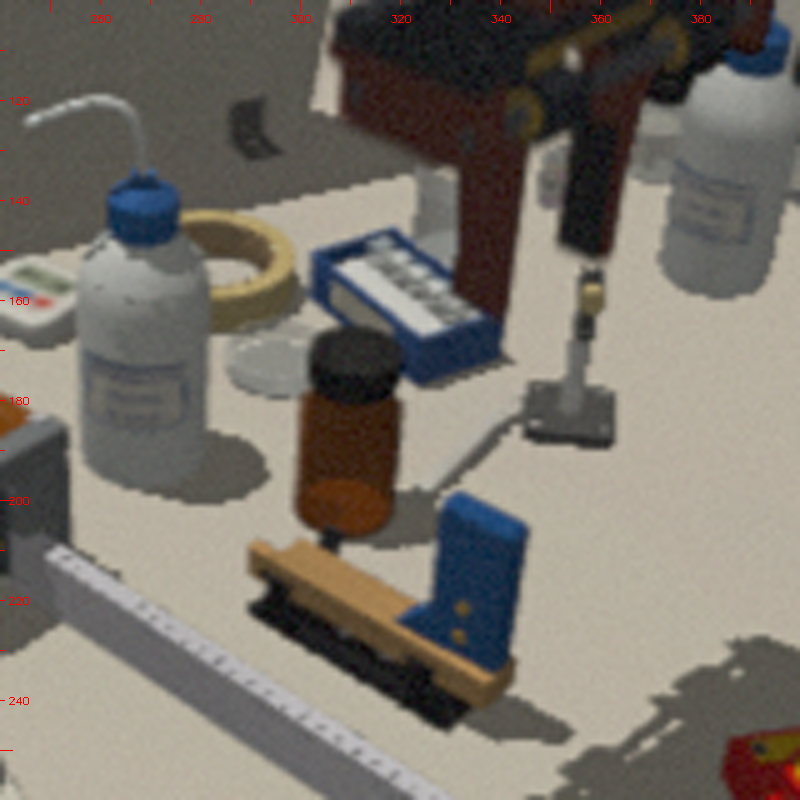

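View pics/top1.png

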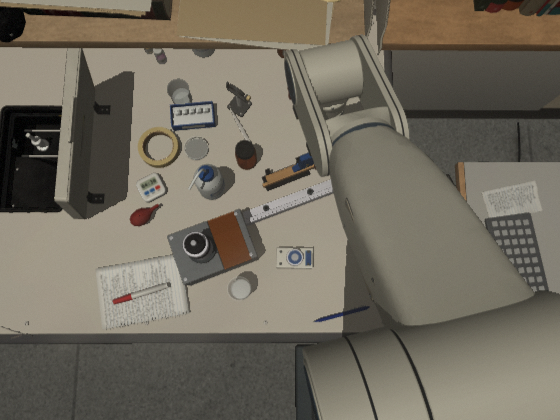

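```bash
python3 -m pendant '[[60,-2.5,-3.5,40,0],[60,-2.5,-3.5,80,0],[60,-2.5,-3.5,80,0]]'; python3 - <<'E'
from h import *
np.set_printoptions(precision=3,suppress=True)
t=c2w(-205,-87,86)
print(togo(t),w2c(ctrl.read_state()['ee_pos']))
cv2.imwrite("pics/side2.png",ctrl.get_image("side")[:,:,::-1])
crop("pics/side2.png","pics/s2.png",250,110,410,260,5)
E
```

```text
clock: 2.08
ee_pos: [0.6775, 0.1836, 0.1545]
orientation: [3.098, 0.516, -0.009]
wrist_force: [-0.2, -0.2, -0.1]
width: 0.0525
(array([ 4.791,  4.617, 68.469]), np.float64(0.3300943589413477)) [-200.234  -82.821]
```

View pics/s2.png

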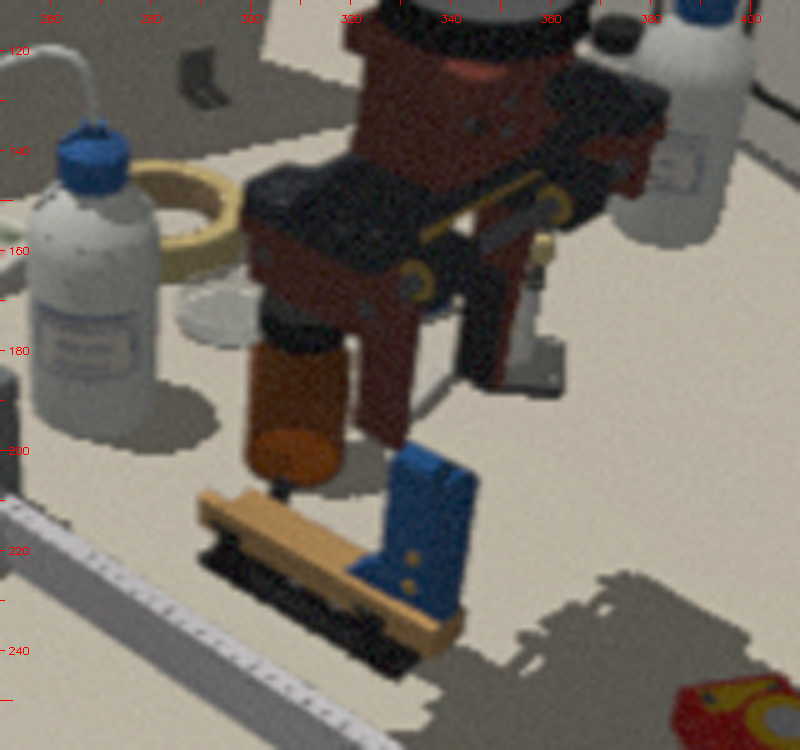

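```bash
python3 -m pendant '[[60,3.5,4,0,0],[60,3.5,4,20,0],[60,3.5,4,45,0],[60,3.5,4,68,0],[60,3.5,4,68,0],[60,3.5,4,68,0]]'; python3 - <<'E'
from h import *
np.set_printoptions(precision=3,suppress=True)
t=c2w(-205,-87,86)
print(togo(t),w2c(ctrl.read_state()['ee_pos']))
cv2.imwrite("pics/side3.png",ctrl.get_image("side")[:,:,::-1])
crop("pics/side3.png","pics/s3.png",250,130,410,260,5)
E
```

```text
clock: 2.88
ee_pos: [0.685, 0.1806, 0.089]
orientation: [-3.099, -0.514, -0.001]
wrist_force: [-0.1, 1.0, 0.2]
width: 0.053
(array([-1.757, -0.679,  3.006]), np.float64(0.32892202672537024)) [-205.758  -88.723]
```

View pics/s3.png

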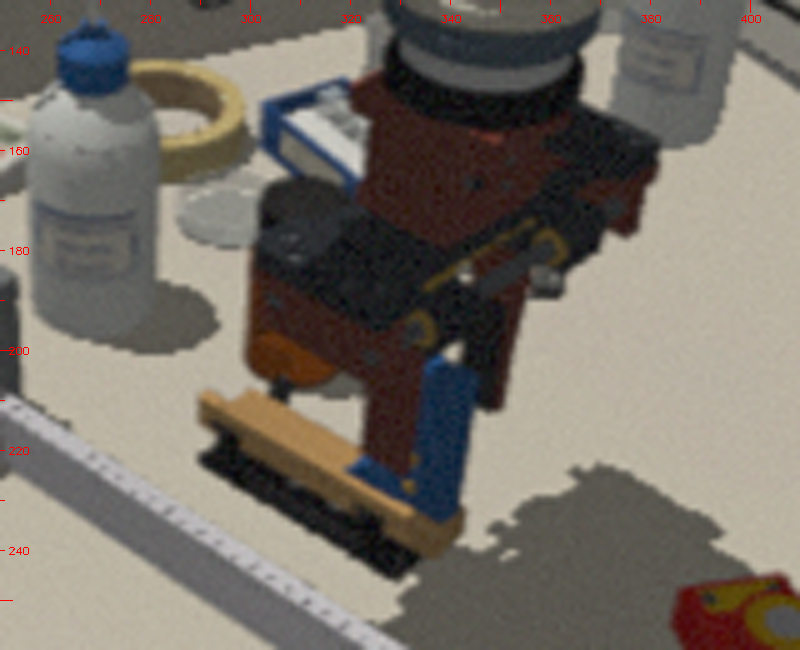

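```bash
python3 -m pendant '[[0,1,0,0,0],[0,1,0,0,0],[0,1,0,0,0],[0,1,0,0,0],[0,1,0,0,0]]'; python3 - <<'E'
from h import *
s=ctrl.read_state();print(w2c(s['ee_pos']),s['ee_pos'],s['width'],s['wrist_force'])
E
```

```text
clock: 3.55
ee_pos: [0.685, 0.1808, 0.0888]
orientation: [3.099, 0.516, -0.002]
wrist_force: [-2.7, -1.2, 2.8]
width: 0.0159
[-205.61392079  -88.80497657] [0.68501793 0.18077578 0.08878509] 0.01587974112041213 [-2.71845903 -1.1776709   2.75836224]
```

```bash
python3 -m pendant '[[0,0,0,-15,0],[0,0,0,-35,0],[0,0,0,-55,0],[0,0,0,-70,0],[0,0,0,-70,0],[0,0,0,-70,0]]'; python3 - <<'E'
from h import *
s=ctrl.read_state();print(w2c(s['ee_pos']),s['ee_pos'],s['width'],s['wrist_force'])
for n in("side","top"): cv2.imwrite(f"pics/{n}4.png",ctrl.get_image(n)[:,:,::-1])
crop("pics/side4.png","pics/s4.png",240,100,400,260,5)
crop("pics/top4.png","pics/t4.png",230,130,360,230,6)
E
```

```text
clock: 4.3
ee_pos: [0.6852, 0.1808, 0.1583]
orientation: [3.099, 0.514, -0.001]
wrist_force: [-0.0, -0.6, -2.1]
width: 0.0158
[-205.69328915  -88.9482009 ] [0.68518026 0.18075425 0.15834395] 0.015840331083038457 [-0.03807556 -0.56044704 -2.0765567 ]
```

View pics/s4.png

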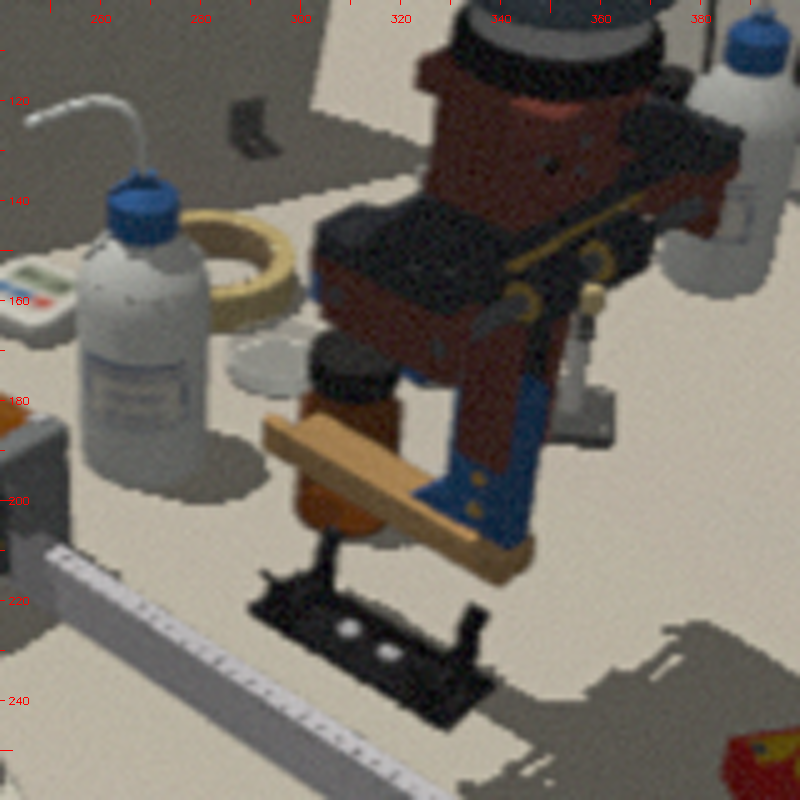

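View pics/t4.png

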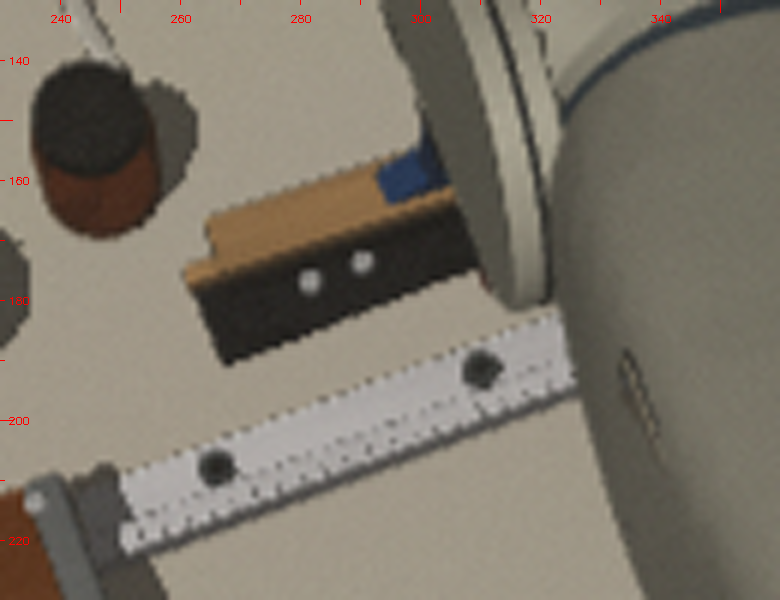

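```bash
python3 - <<'E'
from ov import *
print(w2c(w("top",261,175.5,.104)),w2c(w("side",240+263/5,100+425/5,.104)))
d=50;a=-.045
P=(-205.7+d*np.cos(a),-88.9+d*np.sin(a),a,86);R=(-154,-89.6,-.045,0)
stick("top","pics/top4.png","pics/o3.png",P,R,(230,130,360,230),6)
stick("side","pics/side4.png","pics/o4.png",P,R,(240,140,400,260),5)
E
```

```text
[-84.01768322 -84.90602362] [-89.14976201 -77.46864416]
```

View pics/o3.png

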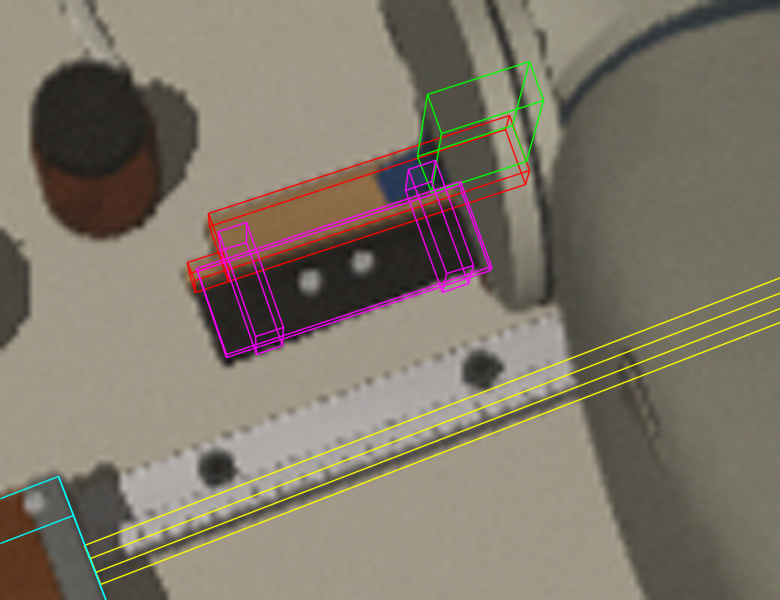

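View pics/o4.png

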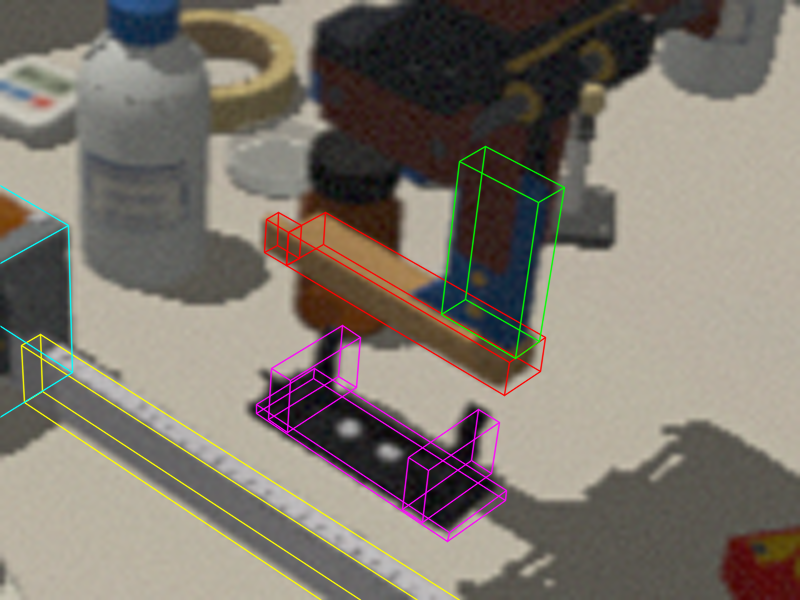

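```bash
python3 - <<'E'
from h import *
np.set_printoptions(precision=1,suppress=True)
print(togo(c2w(-305,162,150)))
E
```

```text
(array([-246. ,  110.6,    8.1]), np.float64(0.32894901585882247))
```

```bash
python3 -m pendant '[[0,-20,9,0,0],[0,-60,27,0,-0.02],[0,-105,47,0,-0.035],[0,-150,68,0,-0.035],[0,-190,86,0,-0.035],[0,-225,102,0,-0.035],[0,-246,110,0,-0.035],[0,-246,110,0,-0.035],[0,-246,110,20,-0.035],[0,-246,110,40,-0.035],[0,-246,110,40,-0.035]]'; python3 - <<'E'
from h import *
s=ctrl.read_state();print(w2c(s['ee_pos']),s['ee_pos'],s['width'],s['wrist_force'],togo(s['ee_pos']),s['joint_vel'])
for n in("side","top"): cv2.imwrite(f"pics/{n}5.png",ctrl.get_image(n)[:,:,::-1])
crop("pics/side5.png","pics/s5.png",220,200,380,350,5)
E
```

```text
clock: 5.78
ee_pos: [0.4885, -0.002, 0.1176]
orientation: [-3.089, -0.57, 0.003]
wrist_force: [0.1, -0.4, -0.8]
width: 0.0157
[-303.93247393  160.94913454] [ 0.48848558 -0.00203201  0.11758757] 0.015748387498259464 [ 0.09241423 -0.41175538 -0.75182064] (array([0., 0., 0.]), np.float64(0.3646542248665178)) [-0.00255406 -0.02906639 -0.01233259 -0.00023048  0.0195272  -0.00107089]
```

View pics/s5.png

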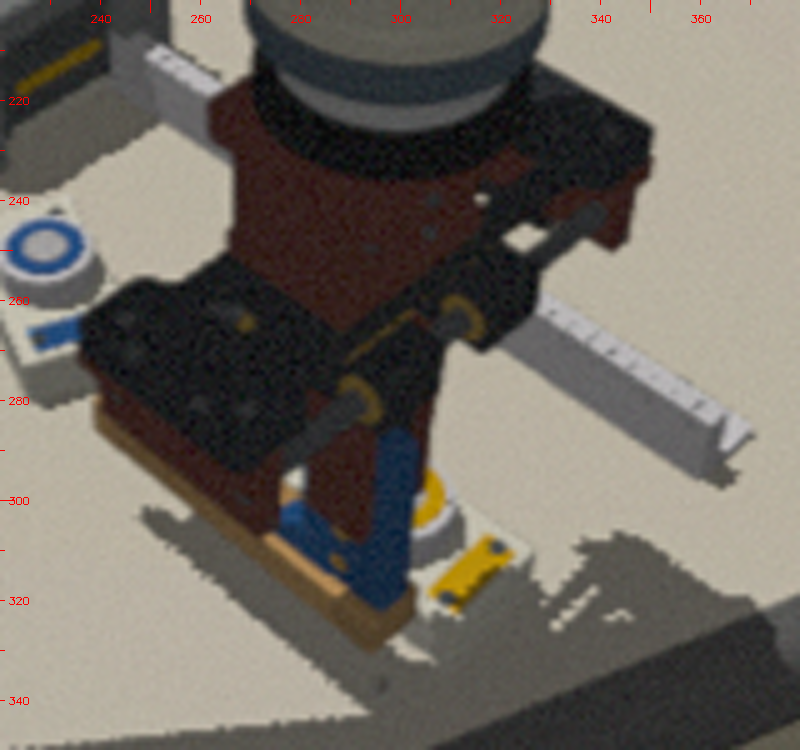

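View pics/top5.png

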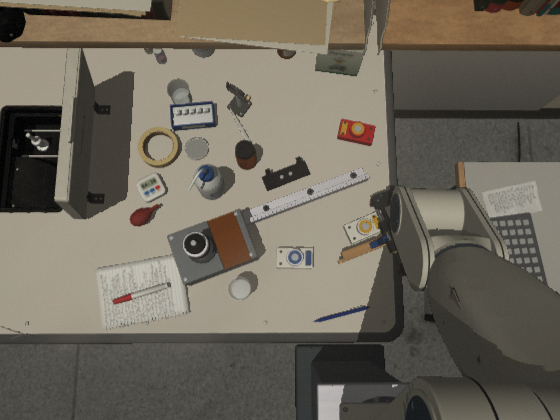

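```bash
python3 -m pendant '[[0,0,0,20,0],[0,0,0,40,0],[0,0,0,40,0],[0,0,0,40,0]]'; python3 - <<'E'
from ov import *
s=ctrl.read_state();c=w2c(s['ee_pos']);print(c,s['ee_pos'],s['wrist_force'])
cv2.imwrite("pics/top6.png",ctrl.get_image("top")[:,:,::-1])
stick("top","pics/top6.png","pics/o6.png",(c[0]+50,c[1],0.01,3),None,(270,180,400,280),6,True,(-280,111.7,.043,0))
E
```

```text
clock: 6.38
ee_pos: [0.4891, -0.0026, 0.0796]
orientation: [3.089, 0.569, 0.002]
wrist_force: [0.1, 0.3, -1.2]
width: 0.0158
[-304.71105385  160.5544321 ] [ 0.48913756 -0.00261243  0.07958143] [ 0.06012845  0.27876944 -1.24397363]
```

View pics/o6.png

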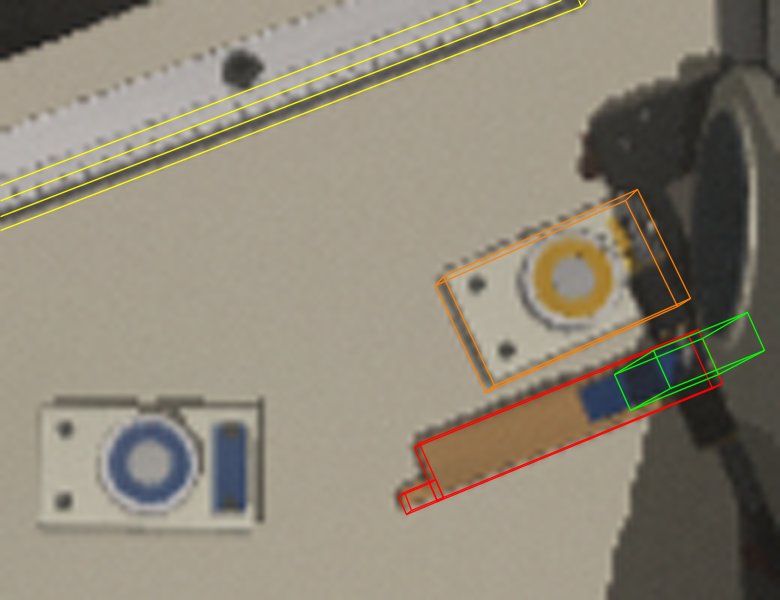

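```bash
python3 -m pendant '[[0,5,0,4,0],[0,10,0,4,0],[0,16,0,4,0],[0,23,0,4,0],[0,31,0,4,0],[0,39,0,4,0],[0,47,0,4,0],[0,55,0,4,0],[0,63,0,4,0],[0,71,0,4,0],[0,79,0,4,0],[0,86,0,4,0]]'; python3 - <<'E'
from ov import *
s=ctrl.read_state();c=w2c(s['ee_pos']);print(c,s['ee_pos'],s['wrist_force'])
cv2.imwrite("pics/top7.png",ctrl.get_image("top")[:,:,::-1])
stick("top","pics/top7.png","pics/o7.png",(c[0]+50,c[1],0.01,3),None,(270,160,400,260),6,True,(-280,c[1]-37,.0,0))
E
```

```text
clock: 7.92
ee_pos: [0.5691, 0.0281, 0.0747]
orientation: [3.09, 0.569, -0.0]
wrist_force: [-2.3, -1.2, -1.1]
width: 0.0162
[-305.37379524   74.92792223] [0.56908088 0.02806987 0.07467404] [-2.32623262 -1.20481251 -1.08876418]
```

View pics/o7.png

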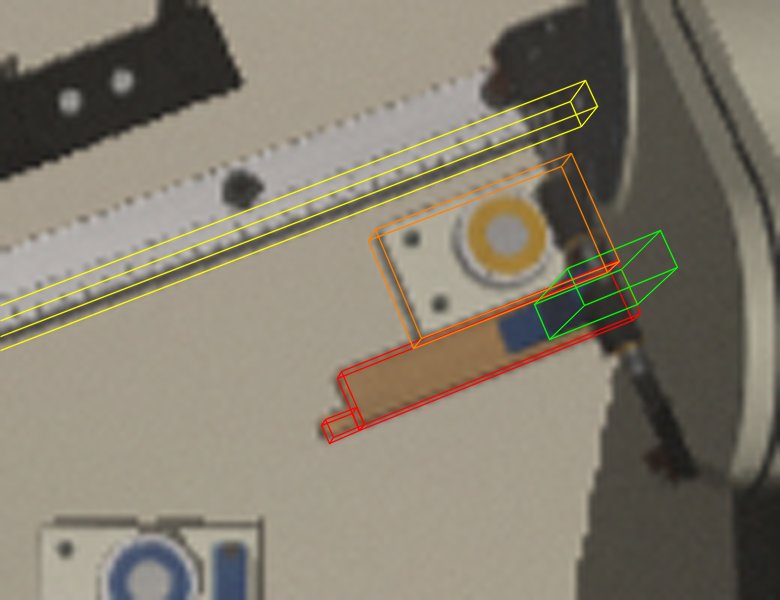

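```bash
python3 -m pendant '[[0,6,0,0,0],[0,11,0,0,0],[0,13,0,0,0],[0,14,0,0,0],[0,14,0,0,0]]'; python3 - <<'E'
from ov import *
s=ctrl.read_state();c=w2c(s['ee_pos']);print(c,s['ee_pos'],s['wrist_force'])
E
```

```text
clock: 8.6
ee_pos: [0.5811, 0.0327, 0.0746]
orientation: [3.09, 0.569, -0.002]
wrist_force: [-4.6, -2.6, 0.6]
width: 0.016
[-305.47581327   62.10824046] [0.58105072 0.03266091 0.07455609] [-4.5671432  -2.58640585  0.56123737]
```

```bash
python3 -m pendant '[[0,1,0,0,0],[0,2,0,0,0],[0,2,0,0,0],[0,2,0,0,0]]'; python3 - <<'E'
from ov import *
s=ctrl.read_state();c=w2c(s['ee_pos']);print(c,s['ee_pos'],s['wrist_force'])
for n in("side","top"): cv2.imwrite(f"pics/{n}8.png",ctrl.get_image(n)[:,:,::-1])
crop("pics/top8.png","pics/t8.png",290,150,390,250,7)
crop("pics/side8.png","pics/s8.png",270,180,400,300,6)
E
```

```text
clock: 9.1
ee_pos: [0.5813, 0.033, 0.0742]
orientation: [-3.09, -0.569, 0.008]
wrist_force: [-7.6, -4.0, 2.0]
width: 0.0162
[-305.25729731   61.79095858] [0.58126617 0.03298028 0.07415435] [-7.57459494 -3.99906658  1.95825323]
```

View pics/t8.png

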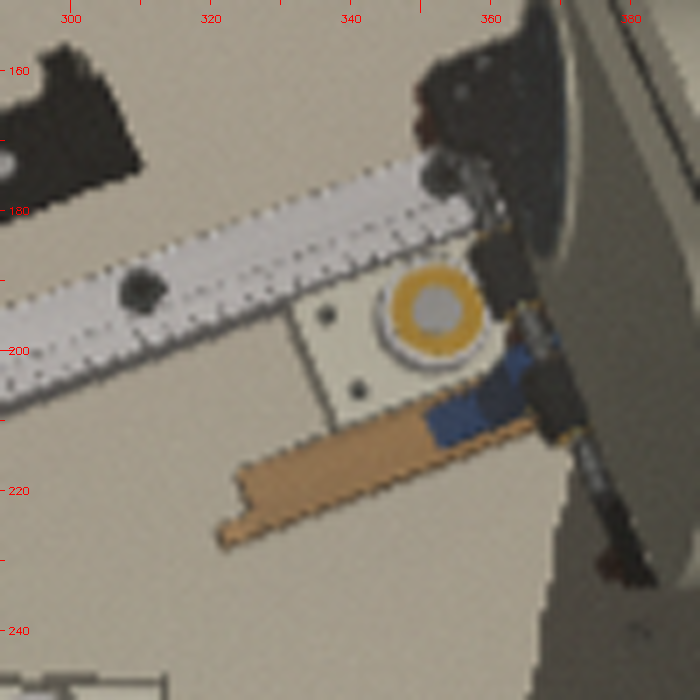

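View pics/s8.png

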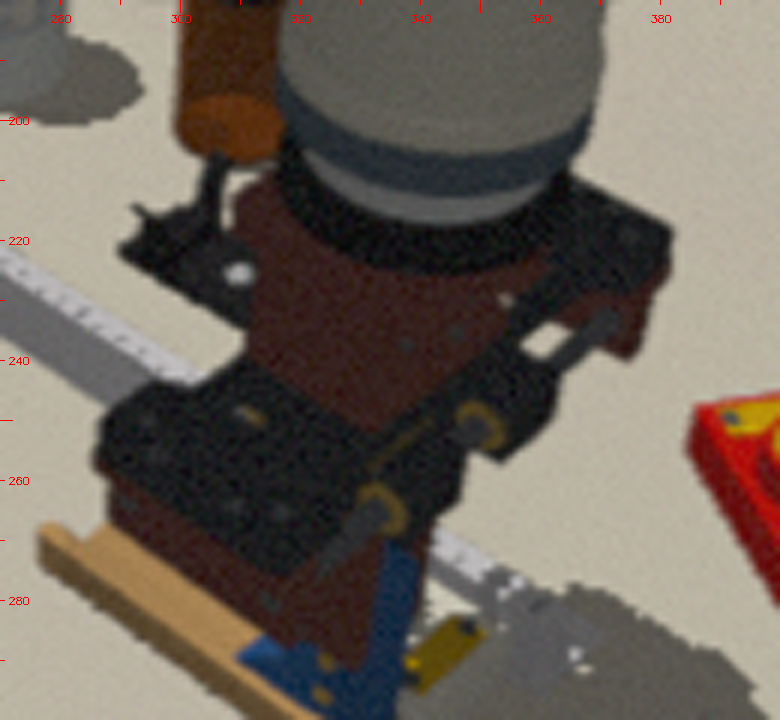

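```bash
python3 - <<'E'
from h import *
np.set_printoptions(precision=1,suppress=True)
print(w2c(w("top",331.3,194.1,.024)),w2c(w("top",352.3,194.3,.04)),w2c(w("top",290+338/7,150+428/7,.024)))
print(w("top",460,165,0)*1000,togo(c2w(-439,72,78)))
s=ctrl.read_state();print(s['q'])
E
```

```text
[-236.8    3.8] [-282.2   25.9] [-236.3   50.5]
[ 694.  -223.3    0. ] (array([ -8.9, 133.9,  -3.9]), np.float64(0.3640921752702131))
[ 0.   0.6  1.8 -0.   0.7 -0.3]
```

```bash
python3 -m pendant '[[0,-8,0,0,0],[0,-13,0,-3,0],[0,-13,25,-4,0],[0,-13,50,-4,0],[0,-13,75,-4,0],[0,-13,100,-4,0],[0,-13,125,-4,0],[0,-13,138,-4,0],[0,-13,138,-4,0],[0,-13,138,-4,0]]'; python3 - <<'E'
from ov import *
s=ctrl.read_state();c=w2c(s['ee_pos']);print(c,s['ee_pos'],s['wrist_force'],togo(c2w(-442,47.5,78)))
for n in("side","top"): cv2.imwrite(f"pics/{n}9.png",ctrl.get_image(n)[:,:,::-1])
stick("top","pics/top9.png","pics/o9.png",(c[0]+50,c[1],0.01,5),None,(290,150,420,250),6,True,(-282,25,.0,0))
crop("pics/side9.png","pics/s9.png",270,220,400,340,6)
E
```

```text
clock: 10.45
ee_pos: [0.6201, -0.0995, 0.0785]
orientation: [-3.089, -0.569, 0.001]
wrist_force: [0.7, -0.0, -1.8]
width: 0.016
[-442.79784854   74.05983101] [ 0.62012171 -0.09952699  0.0784682 ] [ 0.68145132 -0.02634223 -1.77161803] (array([26.55069677, -1.06565425,  0.45307916]), np.float64(0.36410983232852484))
```

View pics/o9.png

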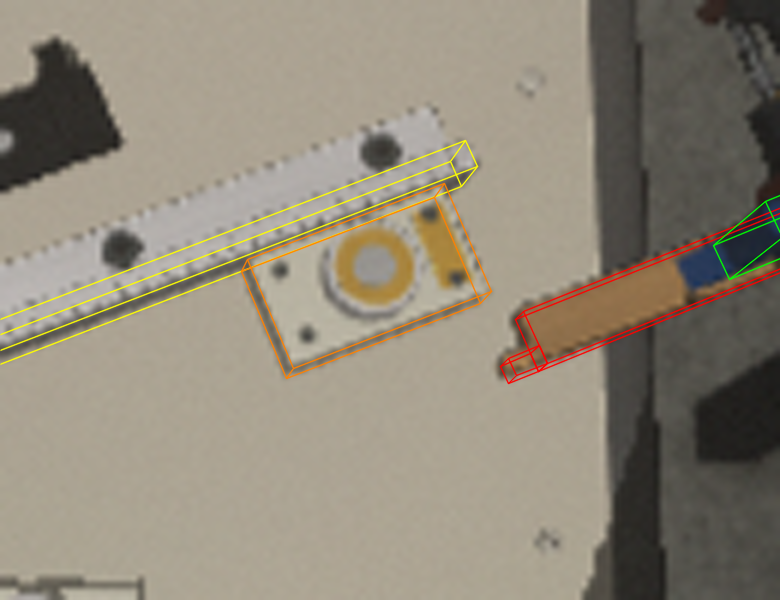

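View pics/s9.png

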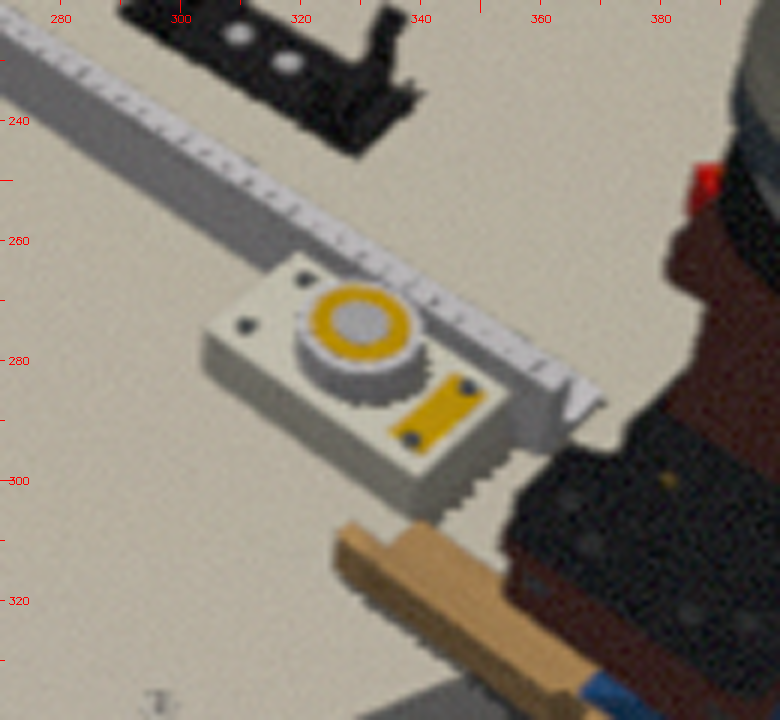

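```bash
python3 -m pendant '[[0,10,0,0,0],[0,20,0,1,0],[0,26,0,1,0],[0,26,0,1,0],[0,26,-5,1,0],[0,26,-9,1,0],[0,26,-13,1,0],[0,26,-17,1,0],[0,26,-17,1,0]]'; python3 - <<'E'
from ov import *
s=ctrl.read_state();c=w2c(s['ee_pos']);print(c,s['ee_pos'],s['wrist_force'])
for n in("side","top"): cv2.imwrite(f"pics/{n}10.png",ctrl.get_image(n)[:,:,::-1])
crop("pics/top10.png","pics/t10.png",310,160,410,240,8)
crop("pics/side10.png","pics/s10.png",270,220,400,340,6)
E
```

```text
clock: 11.68
ee_pos: [0.6386, -0.0744, 0.0777]
orientation: [-3.089, -0.569, 0.0]
wrist_force: [0.3, -0.4, -1.2]
width: 0.0158
[-426.19599279   47.68048699] [ 0.63860708 -0.07443152  0.07770937] [ 0.29071255 -0.42306116 -1.22930503]
```

View pics/t10.png

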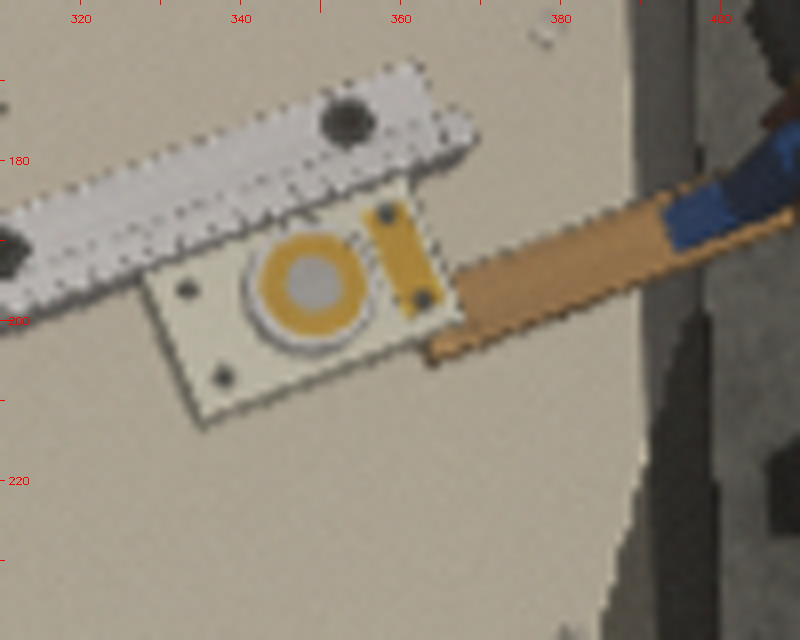

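View pics/s10.png

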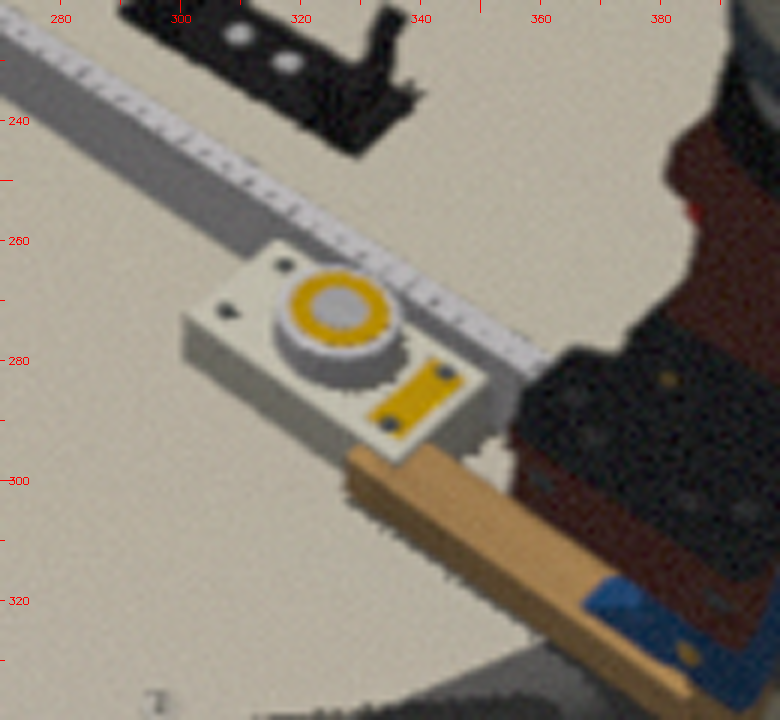

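```bash
python3 -m pendant '[[0,2,0,0,0],[0,3,-3,0,0],[0,3,-9,0,0],[0,3,-17,0,0],[0,3,-25,0,0],[0,3,-33,0,0],[0,2.5,-41,0,0],[0,2.5,-49,0,0],[0,2.5,-57,0,0],[0,2.5,-65,0,0],[0,2,-73,0,0],[0,2,-80,0,0]]'; python3 - <<'E'
from ov import *
s=ctrl.read_state();c=w2c(s['ee_pos']);print(c,s['ee_pos'],s['wrist_force'],Ro.from_rotvec(s['orientation']).as_matrix()[:,2])
for n in("top",): cv2.imwrite(f"pics/{n}11.png",ctrl.get_image(n)[:,:,::-1])
crop("pics/top11.png","pics/t11.png",280,160,380,240,8)
E
```

```text
clock: 13.28
ee_pos: [0.6119, -0.0, 0.0778]
orientation: [3.088, 0.57, -0.001]
wrist_force: [-2.1, -6.4, 0.6]
width: 0.016
[-347.21042802   45.30288888] [ 6.11948439e-01 -4.27485310e-05  7.77908031e-02] [-2.11352886 -6.35943315  0.62789713] [-4.50580298e-04 -1.45538390e-03 -9.99998839e-01]
```

View pics/t11.png

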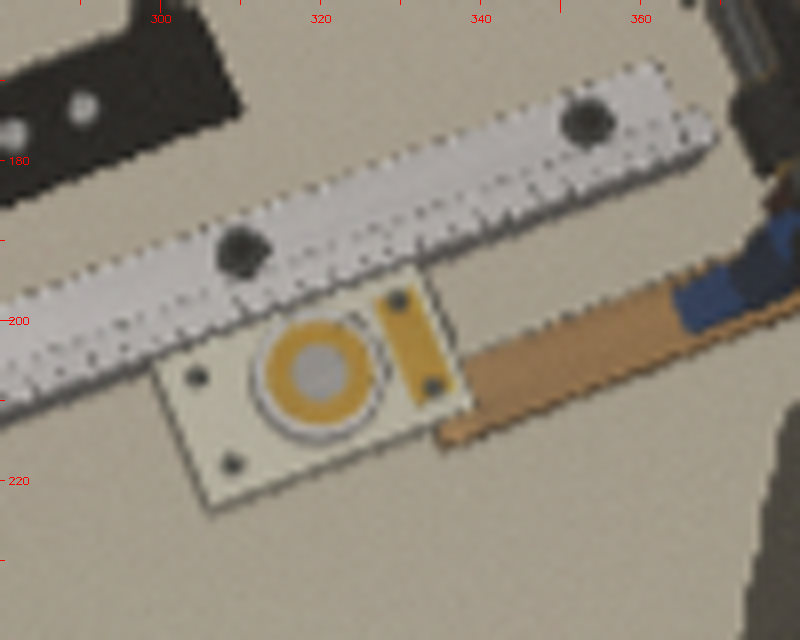

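```bash
python3 -m pendant '[[0,0,-8,0,0],[0,0,-16,0,0],[0,0,-24,0,0],[0,0,-32,0,0],[0,0,-40,0,0],[0,-0.5,-48,0,0],[0,-0.5,-56,0,0],[0,-0.5,-64,0,0],[0,-0.5,-72,0,0],[0,-1,-80,0,0],[0,-1,-88,0,0],[0,-1,-96,0,0]]'; python3 - <<'E'
from ov import *
s=ctrl.read_state();c=w2c(s['ee_pos']);print(c,s['ee_pos'],s['wrist_force'],[s['wrist_force'][:2]@U,s['wrist_force'][:2]@V])
for n in("top",): cv2.imwrite(f"pics/{n}12.png",ctrl.get_image(n)[:,:,::-1])
crop("pics/top12.png","pics/t12.png",240,160,340,270,7)
E
```

```text
clock: 14.82
ee_pos: [0.5768, 0.0902, 0.0776]
orientation: [3.089, 0.569, -0.001]
wrist_force: [-1.3, -4.0, -0.6]
width: 0.016
[-250.41903321   45.02880075] [0.57682326 0.09015077 0.07761038] [-1.27410154 -3.95325974 -0.61054702] [np.float64(-3.2139660613524237), np.float64(2.630973104848568)]
```

View pics/t12.png

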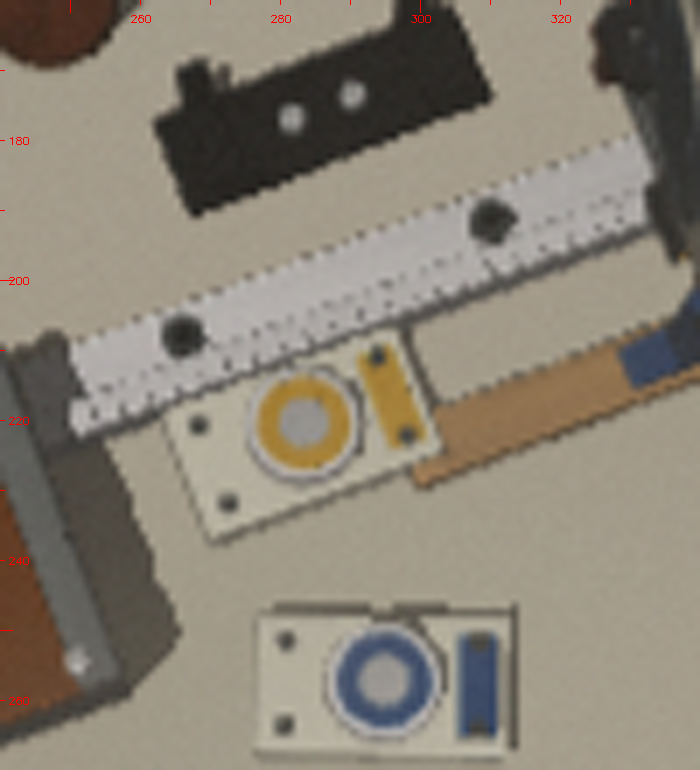

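```bash
python3 -m pendant '[[0,0.5,-6,0,0],[0,1,-12,0,0],[0,1,-18,0,0],[0,1,-25,0,0],[0,1,-32,0,0],[0,1,-39,0,0],[0,1,-46,0,0],[0,1,-53,0,0],[0,1,-60,0,0],[0,1,-67,0,0],[0,1,-74,0,0],[0,0.5,-80,0,0]]'; python3 - <<'E'
from ov import *
s=ctrl.read_state();c=w2c(s['ee_pos']);print(c,s['ee_pos'],s['wrist_force'],[s['wrist_force'][:2]@U,s['wrist_force'][:2]@V])
for n in("top","side"): cv2.imwrite(f"pics/{n}13.png",ctrl.get_image(n)[:,:,::-1])
crop("pics/top13.png","pics/t13.png",220,170,320,270,6)
crop("pics/side13.png","pics/s13.png",190,160,310,270,6)
E
```

```text
clock: 16.38
ee_pos: [0.5486, 0.1647, 0.0777]
orientation: [3.089, 0.569, -0.002]
wrist_force: [-0.6, -6.0, 1.3]
width: 0.0163
[-170.69331505   44.0658462 ] [0.54857733 0.16471138 0.07766431] [-0.61524112 -5.96761907  1.29593195] [np.float64(-5.329763895149423), np.float64(2.754018118282739)]
```

View pics/t13.png

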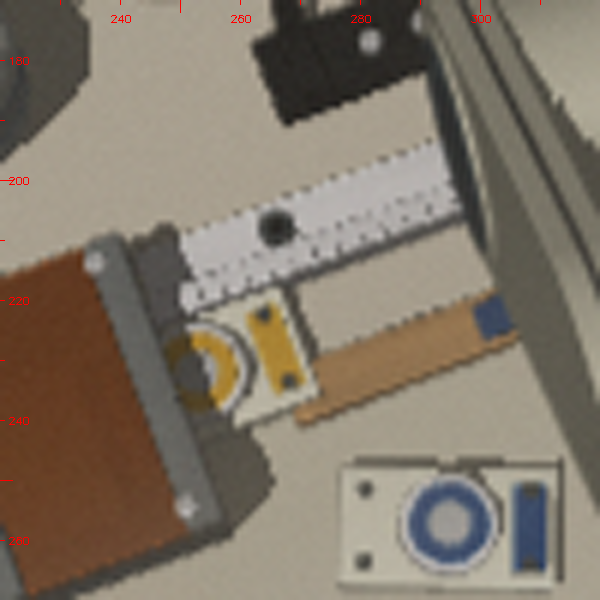

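View pics/s13.png

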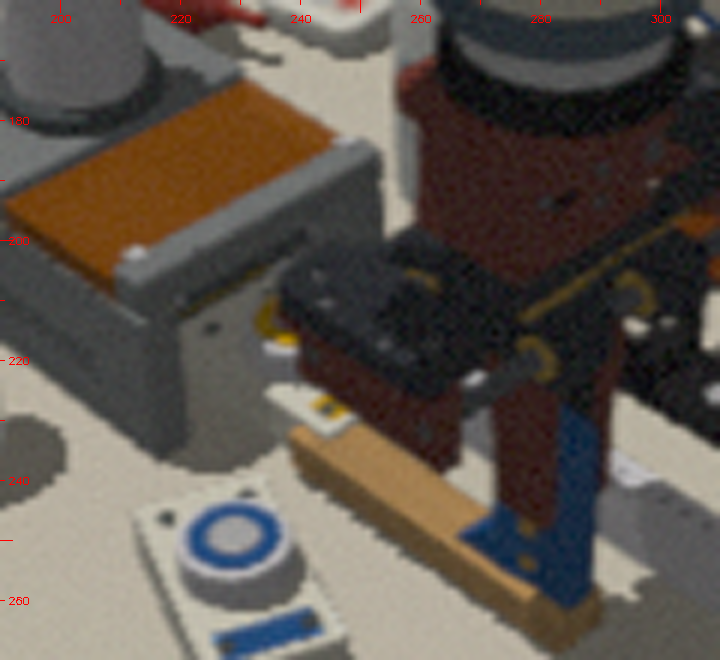

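```bash
python3 -m pendant '[[0,0,-6,0,0],[0,0,-13,0,0],[0,0,-20,0,0],[0,0,-27,0,0],[0,0,-34,0,0],[0,0,-41,0,0],[0,0,-48,0,0],[0,0,-55,0,0],[0,-0.5,-62,0,0],[0,-0.5,-69,0,0],[0,-0.5,-76,0,0],[0,-0.5,-82,0,0]]'; python3 - <<'E'
from ov import *
s=ctrl.read_state();c=w2c(s['ee_pos']);print(c,s['ee_pos'],s['wrist_force'],[s['wrist_force'][:2]@U,s['wrist_force'][:2]@V])
for n in("top","side"): cv2.imwrite(f"pics/{n}14.png",ctrl.get_image(n)[:,:,::-1])
crop("pics/top14.png","pics/t14.png",180,170,300,270,6)
crop("pics/side14.png","pics/s14.png",190,130,310,250,6)
E
```

```text
clock: 17.98
ee_pos: [0.5191, 0.2412, 0.0776]
orientation: [3.089, 0.569, -0.001]
wrist_force: [-0.3, -5.2, 0.7]
width: 0.016
[-88.7385475   43.53176071] [0.51911741 0.24119002 0.07760747] [-0.30533983 -5.20103024  0.74258975] [np.float64(-4.729502435191599), np.float64(2.1853500043868856)]
```

View pics/t14.png

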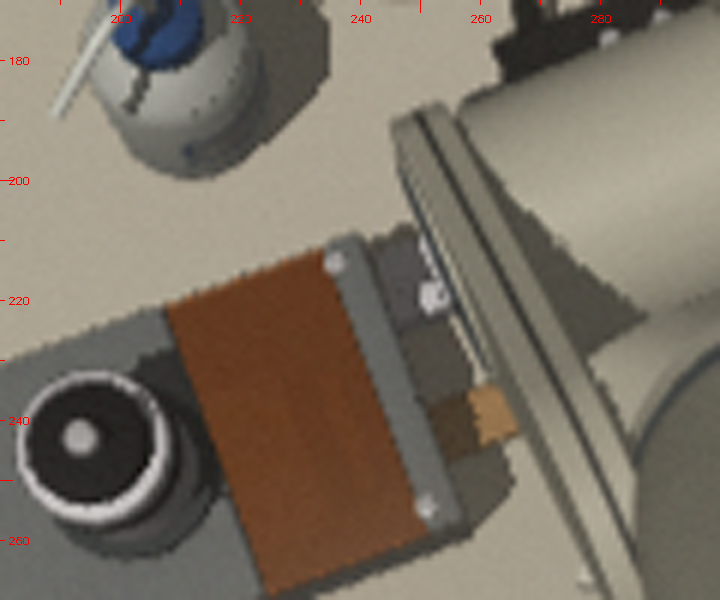

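View pics/s14.png

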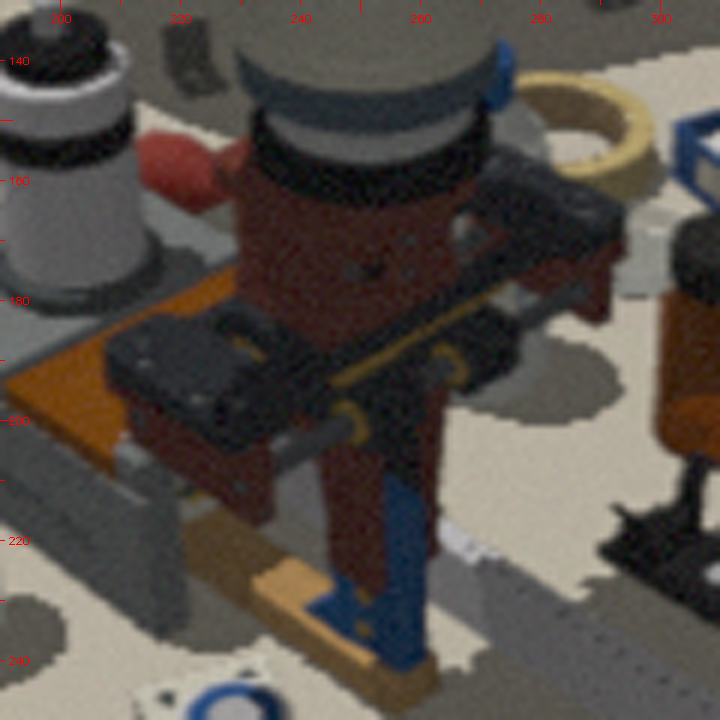

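```bash
python3 -m pendant '[[0,0.5,-5,0,0],[0,0.5,-10,0,0],[0,0.5,-15,0,0],[0,0.5,-20,0,0],[0,0.5,-25,0,0],[0,0.5,-30,0,0],[0,0.5,-34,0,0],[0,0.5,-37,0,0],[0,0.5,-37,0,0]]'; python3 - <<'E'
from ov import *
s=ctrl.read_state();c=w2c(s['ee_pos']);print(c,s['ee_pos'],s['wrist_force'],[s['wrist_force'][:2]@U,s['wrist_force'][:2]@V])
E
```

```text
clock: 19.2
ee_pos: [0.5062, 0.2758, 0.0774]
orientation: [3.089, 0.569, -0.002]
wrist_force: [-0.9, -3.9, 0.5]
width: 0.0161
[-51.81975977  42.96460766] [0.50615034 0.27576131 0.07744352] [-0.91542664 -3.89341641  0.50478328] [np.float64(-3.28937089676344), np.float64(2.275244247889905)]
```

```bash
python3 -m pendant '[[0,0,-2,0,0],[0,0,-4,0,0],[0,0,-6,0,0],[0,0,-8,0,0],[0,0,-8,0,0]]'; python3 - <<'E'
from ov import *
s=ctrl.read_state();c=w2c(s['ee_pos']);print(c,s['ee_pos'],s['wrist_force'],[s['wrist_force'][:2]@U,s['wrist_force'][:2]@V])
E
```

```text
clock: 19.82
ee_pos: [0.5044, 0.281, 0.078]
orientation: [3.086, 0.57, -0.001]
wrist_force: [2.1, -18.5, 6.6]
width: 0.0159
[-46.26397499  42.70725108] [0.50435907 0.2810267  0.07804069] [  2.10595665 -18.47635458   6.59604953] [np.float64(-17.967565690904713), np.float64(4.793465875387506)]
```

```bash
python3 -m pendant '[[0,0,-1,0,0],[0,0,-2,0,0],[0,0,-2,0,0]]'; python3 - <<'E'
from ov import *
s=ctrl.read_state();c=w2c(s['ee_pos']);print(c,s['ee_pos'],s['wrist_force'],[s['wrist_force'][:2]@U,s['wrist_force'][:2]@V])
for n in("top","side"): cv2.imwrite(f"pics/{n}15.png",ctrl.get_image(n)[:,:,::-1])
crop("pics/top15.png","pics/t15.png",180,170,300,270,6)
crop("pics/side15.png","pics/s15.png",160,130,280,250,6)
E
```

```text
clock: 20.2
ee_pos: [0.5042, 0.2815, 0.0785]
orientation: [3.084, 0.57, -0.001]
wrist_force: [4.7, -26.5, 11.8]
width: 0.0159
[-45.76883394  42.66401265] [0.50421833 0.28150338 0.07846598] [  4.74620403 -26.48277992  11.82062604] [np.float64(-26.385031774520034), np.float64(5.262526320269647)]
```

View pics/t15.png

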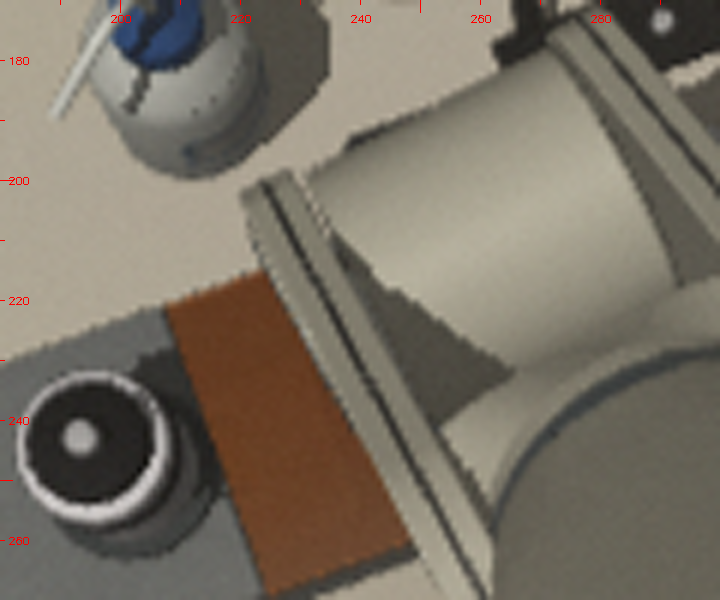

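View pics/s15.png

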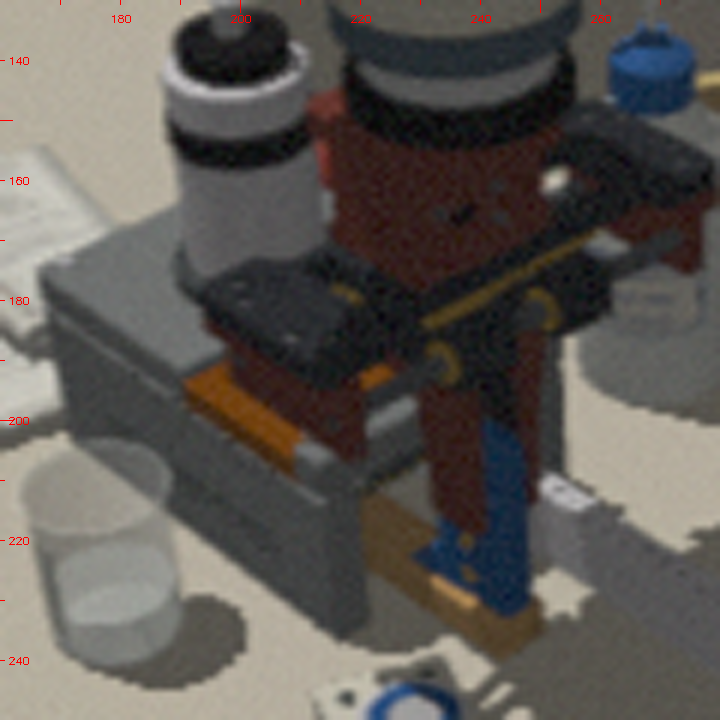

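```bash
python3 -m pendant '[[0,0,2,0,0],[0,0,4.5,0,0],[0,0,4.5,0,0],[0,-2,4.5,0,0],[0,-5,4.5,0,0],[0,-5,4.5,0,0]]'; python3 - <<'E'
from ov import *
s=ctrl.read_state();c=w2c(s['ee_pos']);print(c,s['ee_pos'],s['wrist_force'],[s['wrist_force'][:2]@U,s['wrist_force'][:2]@V])
E
```

```text
clock: 21.05
ee_pos: [0.5011, 0.2797, 0.0779]
orientation: [-3.09, -0.568, -0.004]
wrist_force: [2.7, -5.6, -2.0]
width: 0.016
[-46.35390127  46.23165719] [0.50111143 0.27965471 0.07787742] [ 2.68024375 -5.5728922  -2.03304712] [np.float64(-6.166955799273195), np.float64(-0.45770097697681583)]
```

```bash
python3 -m pendant '[[0,0,1.5,0,0],[0,2,1.5,0,0],[0,4,1.5,0,0],[0,5,1.5,0,0],[0,5,1.5,0,0]]'; python3 - <<'E'
from ov import *
s=ctrl.read_state();c=w2c(s['ee_pos']);print(c,s['ee_pos'],s['wrist_force'],[s['wrist_force'][:2]@U,s['wrist_force'][:2]@V])
E
```

```text
clock: 21.68
ee_pos: [0.5045, 0.2797, 0.0774]
orientation: [3.089, 0.569, -0.002]
wrist_force: [-4.1, -2.0, -0.4]
width: 0.0158
[-47.54581147  43.01130967] [0.5045446  0.27972242 0.07743929] [-4.05526976 -1.98160046 -0.35858106] [np.float64(-0.36214319136268697), np.float64(4.49897827417705)]
```

```bash
python3 -m pendant '[[0,-2,0,0,0],[0,-4.5,0,0,0],[0,-4.5,0,0,0],[0,-4.5,6,0,0],[0,-4.5,16,0,0],[0,-4.5,30,0,0],[0,-4.5,45,0,0],[0,-4.5,60,0,0],[0,-4.5,75,0,0],[0,-4.5,90,0,0],[0,-4.5,105,0,0],[0,-4.5,115,0,0]]'; python3 - <<'E'
from ov import *
s=ctrl.read_state();c=w2c(s['ee_pos']);print(c,s['ee_pos'],s['wrist_force'],[s['wrist_force'][:2]@U,s['wrist_force'][:2]@V])
for n in("top","side"): cv2.imwrite(f"pics/{n}16.png",ctrl.get_image(n)[:,:,::-1])
crop("pics/top16.png","pics/t16.png",180,170,300,270,6)
crop("pics/side16.png","pics/s16.png",180,150,300,260,6)
E
```

```text
clock: 23.18
ee_pos: [0.5424, 0.1698, 0.0777]
orientation: [-3.09, -0.568, -0.0]
wrist_force: [-0.5, 0.3, -1.1]
width: 0.0162
[-163.71841914   47.94217478] [0.5424197  0.16978669 0.0777002 ] [-0.52861233  0.32359616 -1.13896493] [np.float64(0.4944273976687507), np.float64(0.3737472594357708)]
```

View pics/t16.png

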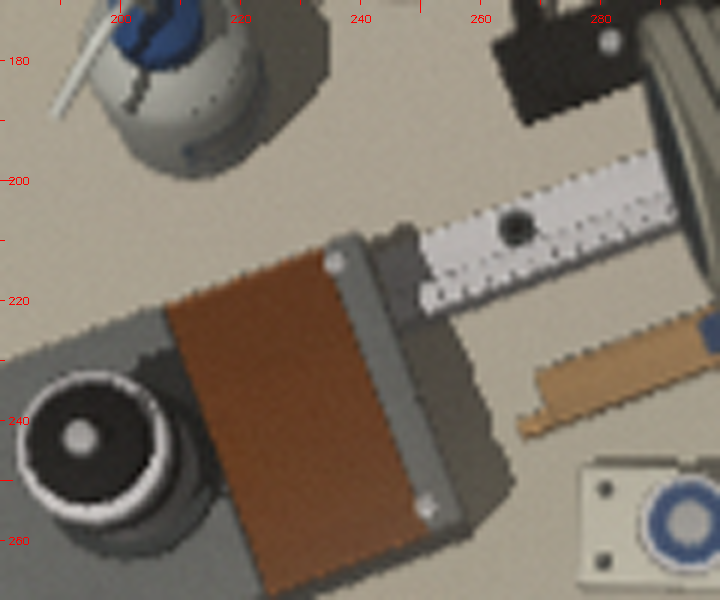

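View pics/s16.png

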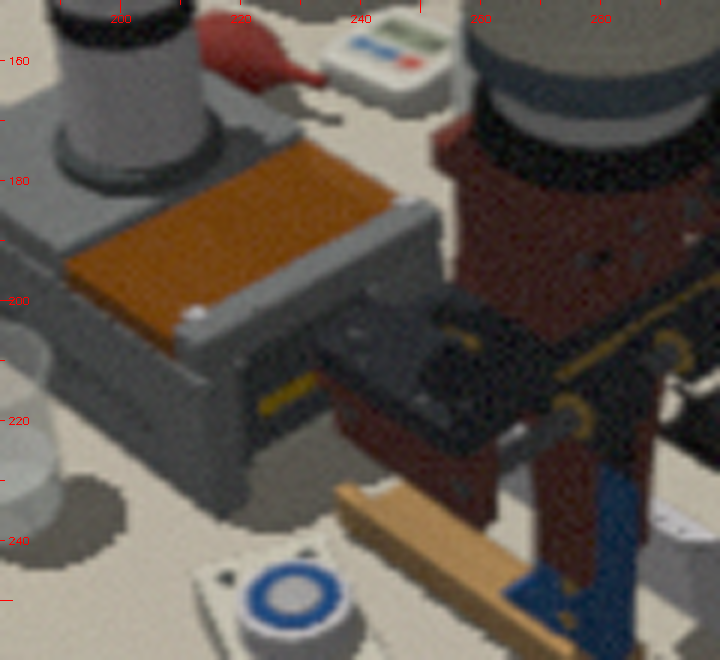

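```bash
python3 - <<'E'
from ov import *
np.set_printoptions(precision=1,suppress=True)
print(w2c(w("top",180+517/6,170+428/6,.023)),w2c(w("side",180+335/6,150+490/6,.023)))
print(togo(c2w(-205.6,-88.9,158)))
E
```

```text
[-41.1  55.2] [-45.2  58.9]
(array([137.3,  40.4, -80.3]), np.float64(0.3628256543610695))
```

```bash
python3 -m pendant '[[0,0,0,-20,0],[0,0,0,-45,0],[0,0,0,-70,0],[0,0,0,-90,0]]'; python3 - <<'E'
from ov import *
np.set_printoptions(precision=1,suppress=True)
print(togo(c2w(-205.6,-88.9,168)))
E
```

```text
clock: 23.78
ee_pos: [0.542, 0.1713, 0.1687]
orientation: [-3.089, -0.569, -0.001]
wrist_force: [0.8, 0.8, -0.7]
width: 0.0159
(array([137.1,  42.1,   0.8]), np.float64(0.3645558420748309))
```

```bash
python3 -m pendant '[[0,20,6,0,0],[0,45,14,0,0.01],[0,72,22,0,0.02],[0,100,31,0,0.035],[0,122,38,0,0.035],[0,137,42,0,0.035],[0,137,42,0,0.035],[0,137,42,10,0.035],[0,137,42,10,0.035],[0,137,42,10,0.035]]'; python3 - <<'E'
from ov import *
np.set_printoptions(precision=3,suppress=True)
print(togo(c2w(-205.65,-88.85,88.8)))
s=ctrl.read_state();c=w2c(s['ee_pos']);z=s['ee_pos'][2]*1000-72.8;print(c,z)
for n in("top","side"): cv2.imwrite(f"pics/{n}17.png",ctrl.get_image(n)[:,:,::-1])
crop("pics/top17.png","pics/t17.png",230,130,360,230,6)
crop("pics/side17.png","pics/s17.png",240,140,400,260,5)
E
```

```text
clock: 25.02
ee_pos: [0.6844, 0.1803, 0.1575]
orientation: [3.099, 0.515, -0.001]
wrist_force: [-1.1, -0.0, -1.6]
width: 0.0157
(array([ 0.787, -0.196, 68.69 ]), np.float64(0.3291781044412113))
[-205.817  -88.104] 84.69077891009256
```

View pics/t17.png

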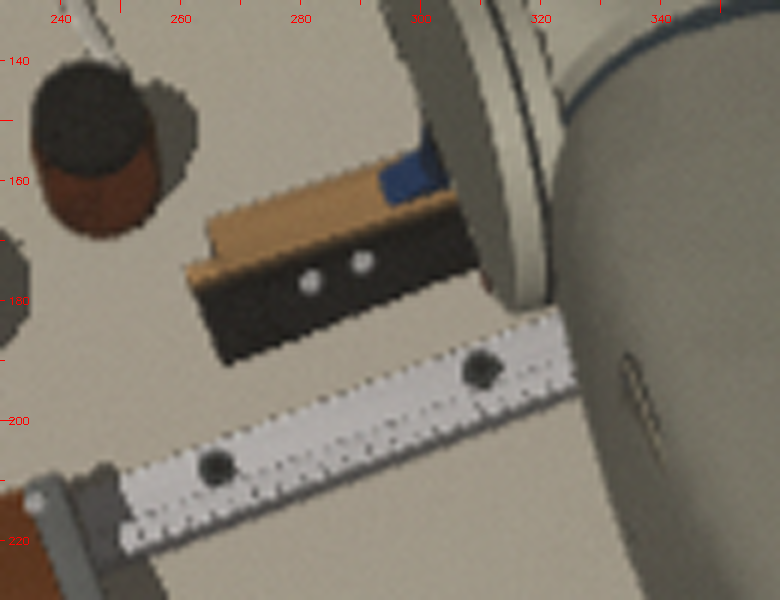

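View pics/s17.png

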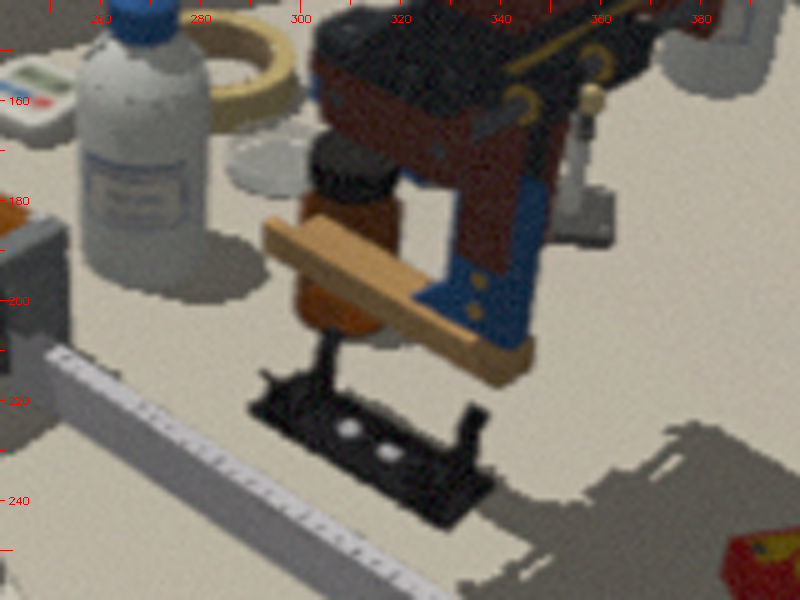

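```bash
python3 -m pendant '[[0,0.8,0,15,0],[0,0.8,0,30,0],[0,0.8,0,42,0],[0,0.8,0,52,0],[0,0.8,0,60,0],[0,0.8,0,66,0],[0,0.8,0,69,0],[0,0.8,0,69,0]]'; python3 - <<'E'
from ov import *
s=ctrl.read_state();c=w2c(s['ee_pos']);print(c,s['ee_pos'],s['wrist_force'])
for n in("side",): cv2.imwrite(f"pics/{n}18.png",ctrl.get_image(n)[:,:,::-1])
crop("pics/side18.png","pics/s18.png",240,140,400,260,5)
E
```

```text
clock: 26.12
ee_pos: [0.6848, 0.1802, 0.0882]
orientation: [3.099, 0.515, -0.004]
wrist_force: [-3.6, -3.2, 0.6]
width: 0.0163
[-206.02442202  -88.39453501] [0.68478595 0.18024365 0.08819846] [-3.58663647 -3.1707062   0.5946606 ]
```

View pics/s18.png

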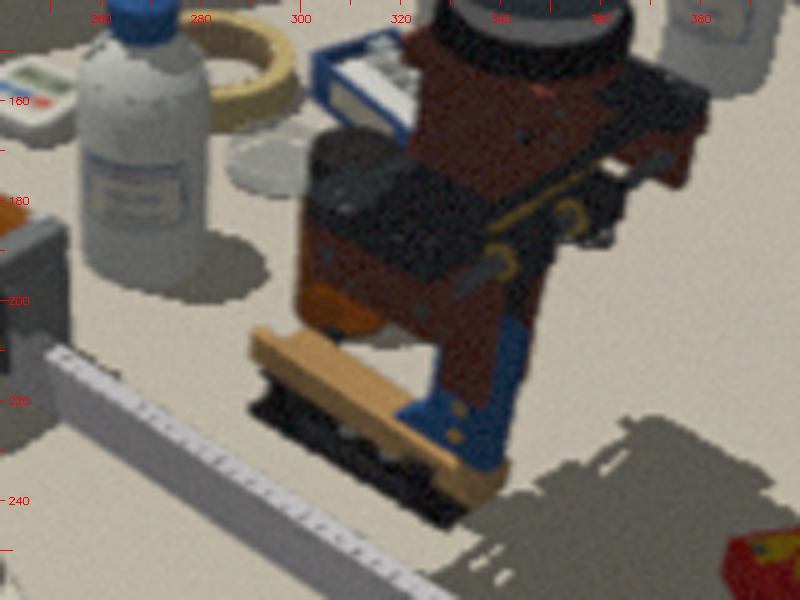

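```bash
python3 -m pendant '[[0,-0.5,0,1.5,0],[0,-0.5,0,1.5,0]]'; python3 -m pendant '[[15,0,0,0,0],[25,0,0,0,0],[40,0,0,0,0],[50,0,0,0,0],[50,0,0,0,0],[50,0,0,0,0]]'; python3 - <<'E'
from ov import *
s=ctrl.read_state();c=w2c(s['ee_pos']);print(c,s['ee_pos'],s['wrist_force'],s['width'])
for n in("side",): cv2.imwrite(f"pics/{n}19.png",ctrl.get_image(n)[:,:,::-1])
crop("pics/side19.png","pics/s19.png",240,140,400,260,5)
E
```

```text
clock: 26.42
ee_pos: [0.6849, 0.1802, 0.0881]
orientation: [3.099, 0.515, -0.001]
wrist_force: [-6.8, -3.6, 6.6]
width: 0.0161
clock: 27.18
ee_pos: [0.6853, 0.1804, 0.0871]
orientation: [-3.099, -0.514, -0.0]
wrist_force: [0.1, -0.6, 0.5]
width: 0.0437
[-206.03767106  -88.98314441] [0.68533867 0.18044648 0.08710191] [ 0.119124   -0.57493839  0.52320075] 0.043745074954497386
```

View pics/s19.png

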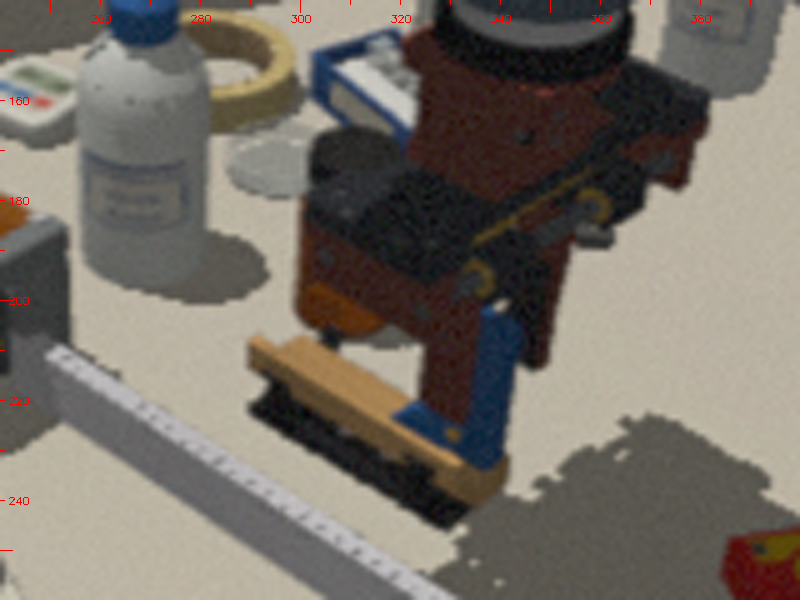

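```bash
python3 -m pendant '[[60,0,0,0,0],[60,0,0,-20,0],[60,0,0,-50,0],[60,0,0,-90,0],[60,0,0,-140,0],[60,-30,30,-180,0],[60,-80,60,-180,0],[60,-130,90,-180,0],[60,-180,120,-180,0],[60,-220,120,-180,0],[60,-220,120,-180,0]]'; python3 - <<'E'
from ov import *
for n in("side","top"): cv2.imwrite(f"pics/{n}20.png",ctrl.get_image(n)[:,:,::-1])
crop("pics/side20.png","pics/s20.png",240,180,400,300,5)
crop("pics/top20.png","pics/t20.png",240,140,400,260,5)
a=cv2.imread("pics/side0.png")[180:300,240:400];b=cv2.imread("pics/side20.png")[180:300,240:400]
cv2.imwrite("pics/d20.png",np.hstack([cv2.resize(x[15:75,5:115],None,fx=3.6,fy=5) for x in(a,b)]))
E
```

```text
clock: 28.6
ee_pos: [0.5139, -0.0052, 0.2687]
orientation: [3.099, 0.511, 0.001]
wrist_force: [0.1, 0.3, 0.4]
width: 0.0526
```

View pics/d20.png

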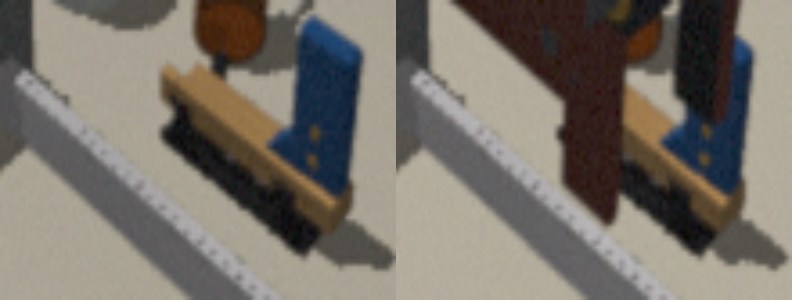

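View pics/top20.png

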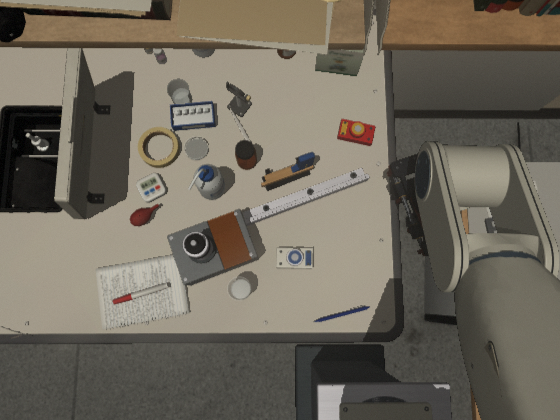

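View pics/side20.png

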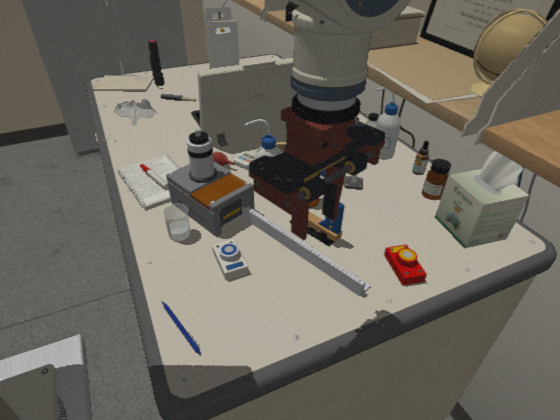

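Next I move the arm out of the side view and compare the stick and flap with how they looked at the start.

```bash
python3 -m pendant '[[60,-30,30,-20,0],[60,-60,70,-40,0],[60,-90,110,-60,0],[60,-100,140,-60,0],[60,-100,140,-60,0]]'; python3 - <<'E'
from ov import *
print(ctrl.read_state()['ee_pos'],ctrl.read_state()['joint_vel'])
for n in("side","top"): cv2.imwrite(f"pics/{n}21.png",ctrl.get_image(n)[:,:,::-1])
def pair(n,x0,y0,x1,y1,k,o):
    cv2.imwrite(o,np.hstack([cv2.resize(cv2.imread(f"pics/{n}{i}.png")[y0:y1,x0:x1],None,fx=k,fy=k,interpolation=cv2.INTER_CUBIC) for i in(0,21)]))
pair("side",280,190,350,255,5,"pics/d21s.png");pair("top",255,145,325,200,5,"pics/d21t.png");pair("side",165,185,255,285,4,"pics/d21f.png")
E
```

```text
clock: 29.32
ee_pos: [0.4678, -0.1705, 0.328]
orientation: [3.099, 0.511, 0.002]
wrist_force: [0.0, 0.3, -0.2]
width: 0.0528
[ 0.46776411 -0.17052312  0.32796411] [ 0.04091718 -0.00265483  0.02884511  0.01298959  0.00301002  0.02490315]
```

View pics/d21s.png

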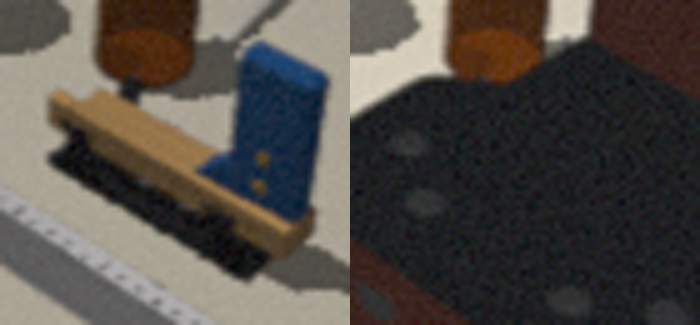

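View pics/d21t.png

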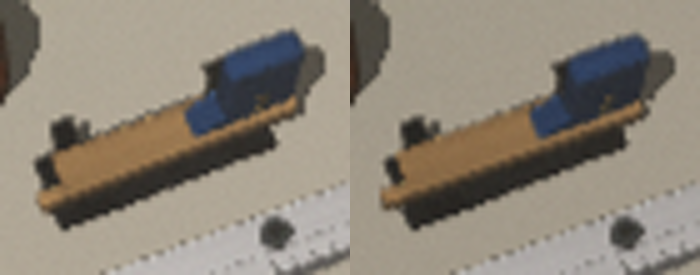

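View pics/d21f.png

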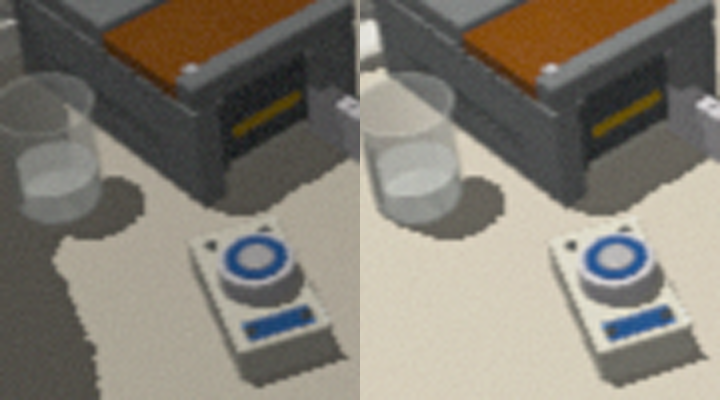

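```bash
python3 -m pendant '[[60,-30,-50,0,0],[60,-60,-100,0,0],[60,-90,-150,0,0],[60,-90,-200,0,0],[60,-90,-250,0,0],[60,-90,-300,0,0],[60,-90,-350,0,0],[60,-90,-380,0,0],[60,-90,-380,0,0]]'; python3 - <<'E'
from ov import *
print(ctrl.read_state()['ee_pos'],ctrl.read_state()['joint_vel'])
for n in("side",): cv2.imwrite(f"pics/{n}22.png",ctrl.get_image(n)[:,:,::-1])
def pair(n,x0,y0,x1,y1,k,o):
    cv2.imwrite(o,np.hstack([cv2.resize(cv2.imread(f"pics/{n}{i}.png")[y0:y1,x0:x1],None,fx=k,fy=k,interpolation=cv2.INTER_CUBIC) for i in(0,22)]))
pair("side",280,190,350,255,5,"pics/d22s.png")
E
```

```text
clock: 30.55
ee_pos: [0.2574, 0.1636, 0.3272]
orientation: [-3.097, -0.524, 0.001]
wrist_force: [0.2, 0.0, 0.4]
width: 0.0527
[0.25738116 0.16361979 0.32721329] [-0.06571839 -0.00320337  0.00673338 -0.01335397  0.00484503 -0.04423977]
```

View pics/d22s.png

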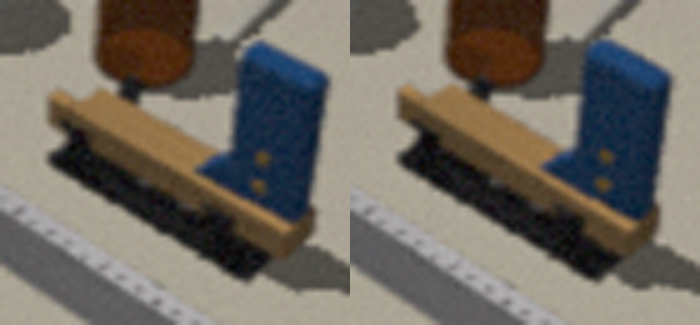

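View pics/side22.png

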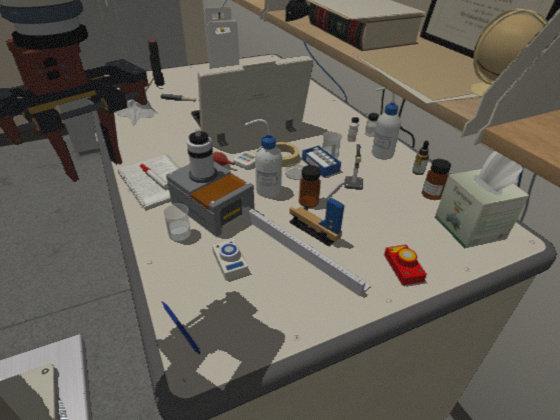

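```bash
python3 -m pendant '[[60,0,0,0,0],[60,0,0,0,0],[60,0,0,0,0]]'; python3 -c "
from station import ctrl
print(ctrl.sign_off())"
```

```text
clock: 30.98
ee_pos: [0.2588, 0.161, 0.3272]
orientation: [3.1, 0.512, -0.0]
wrist_force: [-0.2, 0.1, 0.9]
width: 0.0525
the job is handed in; nothing more can be done
None
```

I loaded the yellow-disc carrier and handed the job in at about 31 s. I took the push stick from its rest and slid the carrier flat against the fence. I then fed it in the stick's notch, pressed to the fence, through the flap until it met a hard stop at about 26 N. After that I drew the stick out and laid it back in its rest.

**Last checks:**
- **Flap and blank:** in the final pictures the flap hangs shut and the blank looks unmoved.
- **Bystanders:** the beaker and both bottles also look unmoved.
- **Stick:** it lies in its rest within about 1–2 mm of its starting picture. Just before release it sat slightly nose-up in the grip, and it dropped level when I let go.
- **Gripper:** it is open and clear of everything.

**Not confirmed by sight:** the carrier can't be seen behind the closed flap. That it is home rests on the hard stop and on the stick's measured position, which put it within about 2 mm of the nominal stop; the side camera and the counter fit also disagreed by about 2 mm.

When I first eased the stick away sideways, it was still pushing on the carrier with about 6 N, which could have shifted the carrier's rear off the fence. I took off the forward push, pressed the carrier to the fence again at about 4.5 N, and then drew the stick out.

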